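# Clear the pens and roll down a coffee machine's mirror skin

### The arm

A 6-joint arm with a two-finger parallel gripper is mounted at the origin on the work surface. World frame = base frame: x ahead of the robot, y to its left, z up, the work surface at z = 0. Lengths are in m, angles in degrees, forces in N, time in s.
With the tool pointing down it reaches from about 0.4 to 0.825 m from the base axis. Payload 7 kg.
Tool frame: the origin (TCP) lies on the mounting face of the last link; the fingertips stand 178 mm ahead of it and the grasp point (between the pads) lies 159 mm ahead of it; z points along the fingers, y is the direction in which the jaws open and shut (so a half turn about z gives the same grasp; the last joint's range is limited). The gripper opens to 88 mm and grips with 3 to 60 N. Pads are 19 mm wide; open, the fingers measure 130 mm over their backs; the gripper's body (78 mm by 193 mm) begins 47 mm behind the grasp point.
Start: joints at [91.564, 20.546, 0.682, 0, -70.136, -16.507], TCP at [0.174, 0.652, 0.405] pointing down, gripper open.
Joint ranges: [-176.03, 176.03], [-82.01, 121.73], [-58.28, 71.71], [-173.87, 95.51], [-174.79, -0.11], [-173.66, 173.66]. Speed limits (degrees/s): [136.94, 136.94, 172.46, 180, 180, 180].

### API

Orientations are given as [roll, pitch, yaw] about the fixed x, y, z axes, in that order (R = Rz(yaw) Ry(pitch) Rx(roll)).
In Python, from plant import r gives the robot as it stands. The module is installed in compiled form; this text tells all that it offers.
- The arm moves only by the tool carry_out, never from a script. Its argument "plan" is a list of rows, each a list of 3 entries, a list of its own where there are three numbers: the shift along the tool's x, y, z in m, then the turn, a rotation vector about the tool's x, y, z in degrees, then the closure in counts, from 0 (fully open) to 255 (shut). In form: [[[x, y, z], [ax, ay, az], hand], ...]. A call has 1 to 12 rows; each row shifts and turns the commanded pose from where the row before left it, along the tool's axes as they then stand; what a row does not reach is not made up. A row lasts 1/12 s, in which the tool goes at most 41.7 mm and 7.16 degrees, less where a joint would pass 70% of its speed; a pose out of reach is approached as far as the arm can. A call is refused whole if a number of a shift passes 0.0417 or a number of a turn 7.16, either way. A call with a gripper value outside its range is refused whole. The fingers move at their own pace and stop on an object; "grip_force" is the grip in N (left out, the last holds). Time passes only in rows, so rows that do not move let the fingers close. It gives the time, the measured TCP pose, the force and the opening at its end, in the units of the state.
- r.get_state(): the state, without advancing time (a new reading comes with each control period).
- r.capture(name): name is "scene" or "top" or "wrist"; returns the picture (420x560x3 uint8, red, green, blue); there is no depth.
- r.get_calibration(name): a dict with "K" (3x3 intrinsics, pixels), "rvec" (rotation vector, rad) and "tvec" (3), from world to camera coordinates, as OpenCV has them. Camera axes: x right, y down, z forward; pixel columns grow to the right and rows downward; lengths in m; the calibration is good to about 2 mm. The wrist camera is an equidistant fisheye: a pixel r from the principal point sees the ray r / f radians off the axis. A picture is of the moment at which its call begins: read the wrist's pose just before it. get_calibration takes no time and is no camera call; for the wrist camera it gives the pose at the moment of the call.
- r.close_job(): hands the job in, once; it reports no verdict.
The state is a dict: "time_s": time; "joints": joint angles; "qd": joint speeds; "joint_torque": joint torques, N m; "tcp_pos": TCP position; "eef_rot": TCP orientation; "contact_force": force on the tool from outside, world axes, zero at the start; "moment": the same for the moment, N m; "gripper_width": finger opening in m.
Only numpy, scipy, OpenCV 4.12 (cv2) and the standard library are available. Lean on these libraries where they do the work, as an engineer would, in place of code of your own. Each camera call takes 0.05 s, during which the arm holds its last target. There are 200 camera calls.

### The job

A new adhesive mirror skin lies on the coffee machine's side panel. First clear up every primer pen, from the panel and the bench, by standing each one on end in its own pocket of the green holder; then take the hand roller and roll it along the panel with steady, moderate downward force until all the mirror strips are pressed fully home, touching the mirror only with the roller and never leaning on it with more than about 5 kg. Finally set the roller down on its wheels in the middle of the blue mat and leave the other things on the bench undisturbed.

Things in the scene. Friction and masses are not known exactly. Their poses are not given: they have to be found in the camera images.
- panel: Black side panel of a coffee machine lying flat, fixed to the bench; 150 x 250 x 12 mm (x, y, z). Origin at the centre of its underside; y runs along its length. On it lies the mirror skin: eight silvery-blue strips side by side along y, together 100 mm wide (x) and 200 mm long (y), centred on the panel.
- panel_center (a point): Centre of the mirror skin's top surface once it is pressed fully home: 16 mm above the bench. Axes as the panel. Unpressed, the skin's top stands 3 mm higher (19 mm above the bench).
- strip0 (a joint): How far mirror strip 0 is pressed home, m: 0 = standing 3 mm proud, 0.003 = fully home. Its centre lies at y = -87.5 mm in the panel's frame; it is 100 x 25 mm. Each strip yields at about 4 N of downward force and stays where it is left; roller force of 10 to 25 N in all seats it. Other strips alike.
- strip1 (a joint): How far mirror strip 1 is pressed home, m: 0 = standing 3 mm proud, 0.003 = fully home. Its centre lies at y = -62.5 mm in the panel's frame; it is 100 x 25 mm.
- strip2 (a joint): How far mirror strip 2 is pressed home, m: 0 = standing 3 mm proud, 0.003 = fully home. Its centre lies at y = -37.5 mm in the panel's frame; it is 100 x 25 mm.
- strip3 (a joint): How far mirror strip 3 is pressed home, m: 0 = standing 3 mm proud, 0.003 = fully home. Its centre lies at y = -12.5 mm in the panel's frame; it is 100 x 25 mm.
- strip4 (a joint): How far mirror strip 4 is pressed home, m: 0 = standing 3 mm proud, 0.003 = fully home. Its centre lies at y = 12.5 mm in the panel's frame; it is 100 x 25 mm.
- strip5 (a joint): How far mirror strip 5 is pressed home, m: 0 = standing 3 mm proud, 0.003 = fully home. Its centre lies at y = 37.5 mm in the panel's frame; it is 100 x 25 mm.
- strip6 (a joint): How far mirror strip 6 is pressed home, m: 0 = standing 3 mm proud, 0.003 = fully home. Its centre lies at y = 62.5 mm in the panel's frame; it is 100 x 25 mm.
- strip7 (a joint): How far mirror strip 7 is pressed home, m: 0 = standing 3 mm proud, 0.003 = fully home. Its centre lies at y = 87.5 mm in the panel's frame; it is 100 x 25 mm.
- roller_grip (a point): Centre of the orange handle (42 x 22 x 45 mm; grip across its y) of a loose 0.4 kg hand roller standing on two black rubber wheels, 68.5 mm above their underside. z up; it rolls along x. Wheels 26 mm in diameter, 70 mm long along y, at x = 26 and -26 mm. Black frame 84 x 80 mm, its top 38 mm above the wheels' underside.
- roller_wheel_a (a joint): Turning angle of one roller wheel, rad, unlimited; 1 rad is 13 mm rolled. 0 at the start.
- mat_center (a point): Centre of the top of the roller's blue parking mat, 130 x 110 x 4 mm (x, y, z), fixed flat on the bench; x along its length.
- holder: Bright green pen holder, fixed: a row of six square pockets along its x, 236 x 46 x 65 mm (x, y, z). Origin at the centre of its underside. The pockets are centred at x = -95, -57, -19, 19, 57 and 95 mm, y = 0 in its frame, open at the top; each is 30 x 30 mm and 60 mm deep (floor 5 mm above the bench).
- pen0_mid (a point): Centre (half-way up) of a white primer pen with a red cap at its foot, a cylinder 22 mm in diameter and 105 mm long, 40 g, standing upright on its flat end on the mirror skin or on the bench; z along it. May be absent.
- pen1_mid (a point): Centre (half-way up) of a white primer pen with a red cap at its foot, a cylinder 22 mm in diameter and 105 mm long, 40 g, standing upright on its flat end on the mirror skin or on the bench; z along it. May be absent.
- pen2_mid (a point): Centre (half-way up) of a white primer pen with a red cap at its foot, a cylinder 22 mm in diameter and 105 mm long, 40 g, standing upright on its flat end on the mirror skin or on the bench; z along it. May be absent.
- pen3_mid (a point): Centre (half-way up) of a white primer pen with a red cap at its foot, a cylinder 22 mm in diameter and 105 mm long, 40 g, standing upright on its flat end on the mirror skin or on the bench; z along it. May be absent.
- pen4_mid (a point): Centre (half-way up) of a white primer pen with a red cap at its foot, a cylinder 22 mm in diameter and 105 mm long, 40 g, standing upright on its flat end on the mirror skin or on the bench; z along it. May be absent.
- pen5_mid (a point): Centre (half-way up) of a white primer pen with a red cap at its foot, a cylinder 22 mm in diameter and 105 mm long, 40 g, standing upright on its flat end on the mirror skin or on the bench; z along it. May be absent.
- jar: Jar with red lid, 56 mm wide, 65 mm tall: a bystander, not to be disturbed; origin at the centre of its underside.
- tin: Tin, 60 mm wide, 80 mm tall: a bystander, not to be disturbed; origin at the centre of its underside.
- foot: Steel machine foot, 42 mm wide, 50 mm tall: a bystander, not to be disturbed; origin at the centre of its underside.
- basket: Steel filter basket, 66 mm wide, 28 mm tall: a bystander, not to be disturbed; origin at the centre of its underside.
Things that resemble listed ones, but are neither listed nor needed, are in the scene too. Leave any pink or yellow look-alike of the part that bears pen4_mid alone. Leave any pink look-alike of the part that bears pen0_mid alone.

How it is judged (in metres and radians):
On the way, in this order (a step that is already met when the one before it is completed fails the run):
1. every pen stands in a pocket of the holder (z of each of pen0_mid, pen1_mid, pen2_mid, pen3_mid, pen4_mid, pen5_mid in the frame of holder below 0.075 m and x of pen0_mid in the frame of holder between -0.118 and 0.118 m and y of pen0_mid in the frame of holder between -0.02 and 0.02 m and angle between each of pen0_mid, pen1_mid, pen2_mid, pen3_mid, pen4_mid, pen5_mid's own z axis and vertical below 0.35 rad and x of pen1_mid in the frame of holder between -0.118 and 0.118 m and y of pen1_mid in the frame of holder between -0.02 and 0.02 m and x of pen2_mid in the frame of holder between -0.118 and 0.118 m and y of pen2_mid in the frame of holder between -0.02 and 0.02 m and x of pen3_mid in the frame of holder between -0.118 and 0.118 m and y of pen3_mid in the frame of holder between -0.02 and 0.02 m and x of pen4_mid in the frame of holder between -0.118 and 0.118 m and y of pen4_mid in the frame of holder between -0.02 and 0.02 m and x of pen5_mid in the frame of holder between -0.118 and 0.118 m and y of pen5_mid in the frame of holder between -0.02 and 0.02 m), for 0.2 s.
2. with the wheel having rolled at least 3 rad (39 mm) one way or the other from its start, all eight strips are home (over 2.2 mm) (value of joint each of strip0, strip1, strip2, strip3, strip4, strip5, strip6, strip7 above 0.0022 m and (value of joint roller_wheel_a above 3 rad or value of joint roller_wheel_a below -3 rad)), for 0.1 s.
At the end, for the whole second after the job is handed in: every pen present stands in the holder (end down in a pocket, within 0.35 rad of upright), all eight strips are pressed home by more than 2.2 mm of 3 mm, and the roller stands upright on its wheels on the mat, within 35 mm of its centre (all of step 1 and value of joint each of strip0, strip1, strip2, strip3, strip4, strip5, strip6, strip7 above 0.0022 m and horizontal distance between roller_grip and mat_center below 0.035 m and angle between roller_grip's own z axis and vertical below 0.1 rad and z of roller_grip in the frame of mat_center between 0.06 and 0.075 m); the robot touches nothing.
It fails at once if the mirror or panel is pressed with the fingers (over 5 N) (contact force between the fingers and panel above 5 N).
It fails at once if the roller is leaned on the panel with more than 60 N (contact force between roller and panel above 60 N).
It fails at once if a bystander (jar, tin, foot, basket) is moved more than 40 mm (distance of any of jar, tin, foot, basket from where it was at the start of the episode above 0.04 m).
Of pen0, pen1, pen2, pen3, pen4, pen5 only 4 to 6 are there at a start; the rules pass over those that are not, and their reading is None.
At some moment in a run one of roller may be knocked a few centimetres aside while the robot is not near it.
It also fails if it takes over 210 s, if anything falls off the work surface, if the arm or the gripper's body presses on something with over 40 N, if the wrist force passes 120 N, or if a joint passes its speed limit or range.

## Working session

There is one attempt and no reset: what is moved stays moved. The work goes in short steps, Python scripts to look and compute and a tool call to move; the robot and the scene stay as the last step left them, time stands still between calls to the robot, and variables do not carry over. Pictures are saved under pics/ and viewed, about 12 in all and at most 16, crops included, and the job is handed in when it is done.

Besides the shell and the picture viewer there is one more tool, called after ">>>" by a JSON object that holds its "name" and its "arguments", one argument or row to a line. carry_out: Moves the arm, as the interface text tells. Its arguments: {"type":"object","properties":{"plan":{"type":"array","items":{"type":"array"}},"grip_force":{"type":"number"}},"required":["plan"]}

```bash
mkdir -p pics; ls; python3 - <<'E'
from plant import r
import cv2,numpy as np
s=r.get_state();print(s)
for n in("scene","top"):
    im=r.capture(n);cv2.imwrite(f"pics/{n}0.png",im[:,:,::-1]);c=r.get_calibration(n);print(n,c)
print(r.get_calibration("wrist"),r.get_state()['time_s'])
E
```

```text
pics
{'time_s': 0.0, 'joints': array([ 9.15653492e+01,  2.05907423e+01,  6.31859425e-01, -2.01411586e-02,
       -7.01346897e+01, -1.65076251e+01]), 'qd': array([ 0.02947851, -0.0112902 ,  0.01307744, -0.06673842, -0.05336227,
       -0.04854879]), 'joint_torque': array([-1.19388413e-03, -5.82722390e+01,  2.93061054e+01,  6.99684530e+00,
        7.01167941e-03, -1.68958773e-04]), 'tcp_pos': array([0.17398865, 0.65197875, 0.40371565]), 'eef_rot': array([ 1.79904904e+02, -8.43716385e-03, -1.49491285e+01]), 'contact_force': array([-0.03912044,  0.13905121,  0.11518254]), 'moment': array([ 0.00042153,  0.03938455, -0.00991174]), 'gripper_width': 0.08752042563289364}
scene {'K': array([[443.30363858,   0.        , 272.1905035 ],
       [  0.        , 443.30363858, 214.23379715],
       [  0.        ,   0.        ,   1.        ]]), 'rvec': array([ 0.91654213,  2.71560205, -0.73602157]), 'tvec': array([ 0.43475486, -0.26494727,  1.15632711])}
top {'K': array([[510.32489626,   0.        , 276.90699773],
       [  0.        , 510.32489626, 209.99973616],
       [  0.        ,   0.        ,   1.        ]]), 'rvec': array([ 2.15543602, -2.14304229,  0.1647758 ]), 'tvec': array([-0.00196484,  0.54499062,  1.14813441])}
{'K': array([[325.1922621 ,   0.        , 281.76150659],
       [  0.        , 325.1922621 , 205.99083806],
       [  0.        ,   0.        ,   1.        ]]), 'rvec': array([-1.79941847,  2.3455478 ,  0.32385467]), 'tvec': array([ 0.67457461, -0.03456928,  0.38873052])} 0.1
```

View pics/top0.png

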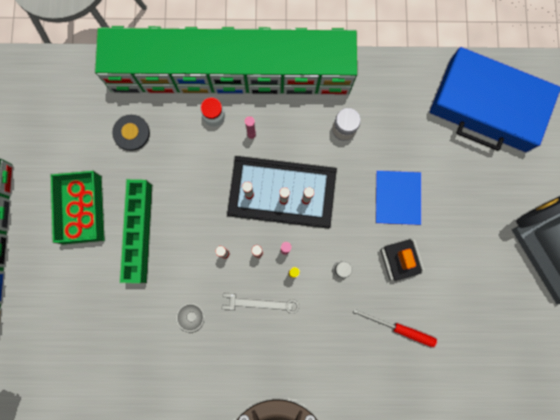

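View pics/scene0.png

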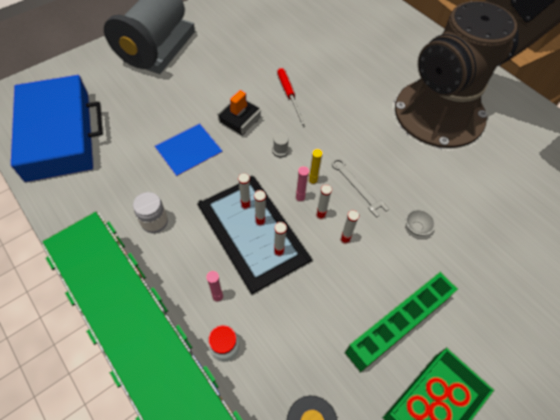

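```bash
cat > h.py <<'E'
import numpy as np,cv2
from plant import r
def pose(n):
    c=r.get_calibration(n);R=cv2.Rodrigues(np.array(c["rvec"]))[0];return c["K"],R,np.array(c["tvec"]).ravel()
def ray(cal,uv,fish=False):
    K,R,t=cal
    x=np.array([(uv[0]-K[0,2])/K[0,0],(uv[1]-K[1,2])/K[1,1]])
    if fish:
        th=np.hypot(*x);d=np.r_[x/max(th,1e-9)*np.sin(th),np.cos(th)]
    else: d=np.r_[x,1.]
    return -R.T@t,R.T@d
def onz(cal,uv,z,fish=False):
    o,d=ray(cal,uv,fish);return o+d*(z-o[2])/d[2]
def proj(cal,P,fish=False):
    K,R,t=cal;p=R@np.array(P)+t
    if fish:
        rr=np.hypot(p[0],p[1]);th=np.arctan2(rr,p[2]);q=p[:2]/max(rr,1e-9)*th
    else:q=p[:2]/p[2]
    return q*[K[0,0],K[1,1]]+K[:2,2]
def blobs(m,amin,amax=1e9):
    out=[]
    for c in cv2.findContours(m.astype(np.uint8),cv2.RETR_EXTERNAL,cv2.CHAIN_APPROX_NONE)[0]:
        a=cv2.contourArea(c)
        if amin<=a<=amax: out.append((a,c))
    return out
E
python3 - <<'E'
from h import *
im=cv2.imread('pics/top0.png');cal=pose('top');hsv=cv2.cvtColor(im,cv2.COLOR_BGR2HSV)
print('cam',-cal[1].T@cal[2])
H,S,V=cv2.split(hsv.astype(int))
def show(n,m,z,amin,amax=1e9):
    for a,c in blobs(m,amin,amax):
        b=cv2.boxPoints(cv2.minAreaRect(c)); 
        print(n,int(a),np.round(np.mean(b,0),1),[np.round(onz(cal,p,z)[:2],4).tolist() for p in b], np.round(onz(cal,b.mean(0),z)[:2],4))
show('mat',(H>105)&(H<125)&(S>150),.004,500,4000)
show('panel',(V<50),.012,1500)
show('orange',(H>5)&(H<20)&(S>180),.09,100)
show('green',(H>50)&(H<70)&(S>150),.065,800,5000)
show('strips',(H>90)&(H<112)&(S>25)&(S<110)&(V>120),.019,50)
a=cv2.resize(im[150:290,110:250],None,fx=4,fy=4,interpolation=2);b=cv2.resize(im[150:290,215:355],None,fx=4,fy=4,interpolation=2)
cv2.imwrite('pics/crop1.png',cv2.resize(np.hstack([a,b]),(800,400)))
E
```

```text
cam [0.37262203 0.00951075 1.21502824]
mat 2204 [398.  197.5] [[0.6475, -0.2393], [0.6483, -0.3465], [0.5185, -0.3418], [0.5179, -0.2363]] [ 0.5826 -0.291 ]
panel 5851 [281.8 192. ] [[0.5354, 0.1182], [0.6798, 0.1034], [0.6508, -0.1412], [0.5073, -0.1223]] [ 0.5927 -0.0105]
orange 242 [406.6 258.7] [[0.447, -0.2637], [0.4564, -0.2942], [0.4151, -0.3056], [0.4057, -0.2752]] [ 0.431  -0.2847]
green 2412 [135.8 230.9] [[0.3785, 0.3494], [0.611, 0.3472], [0.608, 0.2895], [0.3755, 0.2934]] [0.4915 0.3199]
green 3296 [ 76.6 207.1] [[0.6242, 0.5222], [0.6301, 0.408], [0.4675, 0.3921], [0.4619, 0.504]] [0.5451 0.4565]
strips 3430 [281.9 190.5] [[0.5562, 0.0951], [0.658, 0.0846], [0.6343, -0.1177], [0.533, -0.1047]] [ 0.595  -0.0107]
```

View pics/crop1.png

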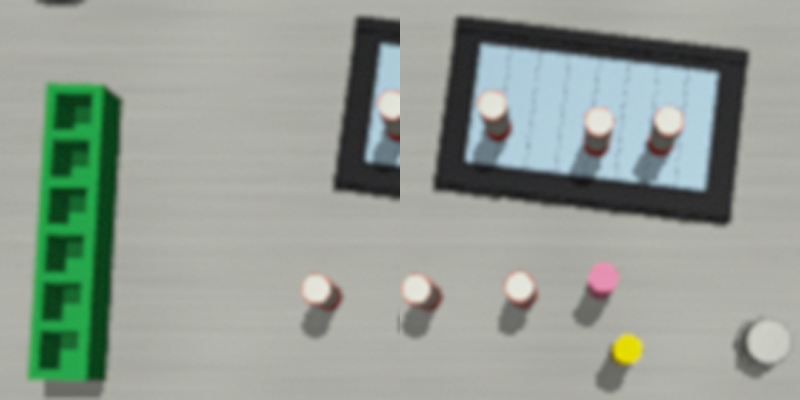

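```bash
python3 - <<'E'
from h import *
im=cv2.imread('pics/top0.png');cal=pose('top');hsv=cv2.cvtColor(im,cv2.COLOR_BGR2HSV)
H,S,V=cv2.split(hsv.astype(int))
cs=pose('scene')
ims=cv2.imread('pics/scene0.png')
for a,c in blobs((V>200)&(S<35),15,120):
    (u,v)=cv2.moments(c)['m10']/cv2.moments(c)['m00'],cv2.moments(c)['m01']/cv2.moments(c)['m00']
    for z in ((.124,) if 225<u<335 and v<225 else (.105,)):
        P=onz(cal,(u,v),z); print('pen',int(a),round(u,1),round(v,1),np.round(P[:2],4),'scene px top/foot',np.round(proj(cs,P)),np.round(proj(cs,P-[0,0,.105])))
# other objects
for n,uv,z in (('pinkB',(285.5,247),.1),('yellow',(294.5,272),.1),('foot',(343,269),.05),('pinkA',(250,123),.1),('jar',(211,109),.065),('tin',(347,121),.08)):
    print(n,np.round(onz(cal,uv,z)[:2],3))
# holder pockets: dark squares
sub=np.zeros_like(V);sub[175:290,115:155]=1
for a,c in blobs((sub>0)&(V<95),15,200):
    m=cv2.moments(c);print('pk',int(a),round(m['m10']/m['m00'],1),round(m['m01']/m['m00'],1))
g=(H>50)&(H<75)&(S>120)&(V>130)&(sub>0)
for a,c in blobs(g,500): b=cv2.boxPoints(cv2.minAreaRect(c));print('top',[np.round(onz(cal,p,.065)[:2],4).tolist() for p in b],np.round(onz(cal,b.mean(0),.065),4))
cv2.imwrite('pics/crop2.png',np.hstack([cv2.resize(im[230:285,370:435],(400,338),interpolation=2),cv2.resize(ims[80:140,210:280],(394,338),interpolation=2)]))
E
```

```text
pen 106 262.1 303.6 [0.3327 0.0322] scene px top/foot [362. 156.] [354. 184.]
pen 100 343.4 268.7 [ 0.4079 -0.143 ] scene px top/foot [284. 123.] [282. 152.]
pen 49 219.9 250.3 [0.4461 0.1249] scene px top/foot [353. 214.] [344. 238.]
pen 50 256.4 249.5 [0.4484 0.0458] scene px top/foot [325. 188.] [320. 214.]
pen 68 284.5 191.1 [ 0.5742 -0.0144] scene px top/foot [258. 194.] [259. 220.]
pen 66 309.0 190.9 [ 0.5749 -0.0677] scene px top/foot [242. 176.] [244. 204.]
pen 65 246.8 185.5 [0.5861 0.0676] scene px top/foot [279. 226.] [278. 251.]
pen 80 19.4 11.8 [0.9966 0.6019] scene px top/foot [283. 747.] [280. 706.]
pen 31 558.0 7.4 [ 1.0197 -0.655 ] scene px top/foot [-70. 108.] [-42. 139.]
pinkB [ 0.455 -0.018]
yellow [ 0.4   -0.037]
foot [ 0.409 -0.15 ]
pinkA [0.735 0.064]
jar [0.78  0.157]
tin [ 0.748 -0.159]
pk 63 127.1 272.0
pk 65 128.5 254.9
pk 68 130.1 237.8
pk 76 131.6 220.6
pk 73 132.8 204.2
pk 84 134.1 187.6
top [[0.3778, 0.3504], [0.6113, 0.3473], [0.6088, 0.3019], [0.3753, 0.3063]] [0.4916 0.3265 0.065 ]
```

View pics/crop2.png

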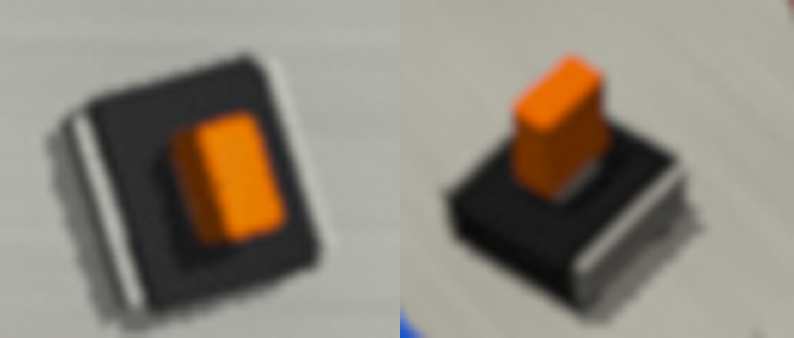

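>>> {"name": "carry_out", "arguments": {
  "plan": [
    [[0, 0, 0], [0, 0, 6], 100],
    [[0, 0, 0], [0, 0, 6], 100],
    [[0, 0, 0], [0, 0, 6], 100],
    [[0, 0, 0], [0, 0, 6], 100],
    [[0, 0, 0], [0, 0, 6], 100],
    [[0.031, 0.01, 0], [0, 0, 0], 100],
    [[0.031, 0.01, 0], [0, 0, 0], 100],
    [[0.031, 0.01, 0], [0, 0, 0], 100],
    [[0.031, 0.01, 0], [0, 0, 0], 100],
    [[0.031, 0.01, 0], [0, 0, 0], 100],
    [[0.031, 0.01, 0], [0, 0, 0], 100],
    [[0.031, 0.01, 0], [0, 0, 0], 100]
  ],
  "grip_force": 12
}}

```text
time_s: 1.1
tcp_pos: [0.2786, 0.4476, 0.4044]
eef_rot: [180.0, -0.0, -44.9]
contact_force: [0.8, -0.7, -0.2]
gripper_width: 0.0533
```

>>> {"name": "carry_out", "arguments": {
  "plan": [
    [[0.031, 0.01, 0], [0, 0, 0], 100],
    [[0.031, 0.01, 0], [0, 0, 0], 100],
    [[0.031, 0.01, 0], [0, 0, 0], 100],
    [[0.031, 0.01, 0], [0, 0, 0], 100],
    [[0.031, 0.01, 0], [0, 0, 0], 100],
    [[0.031, 0.01, 0], [0, 0, 0], 100],
    [[0.031, 0.01, 0], [0, 0, 0], 100],
    [[0.031, 0.01, 0], [0, 0, 0], 100],
    [[0.031, 0.01, 0], [0, 0, 0], 100],
    [[0.031, 0.01, 0], [0, 0, 0], 100],
    [[0.031, 0.01, 0], [0, 0, 0], 100],
    [[0, 0, 0], [0, 0, 0], 100]
  ]
}}

```text
time_s: 2.1
tcp_pos: [0.443, 0.1269, 0.4043]
eef_rot: [179.9, -0.0, -45.1]
contact_force: [0.0, 0.3, 0.4]
gripper_width: 0.0532
```

```bash
cat >> h.py <<'E'
from scipy.spatial.transform import Rotation as Ro
def go(P):
    "tool-frame shift from measured pose to world TCP target P"
    s=r.get_state();R=Ro.from_euler('xyz',s['eef_rot'],degrees=True)
    return np.round(R.inv().apply(np.array(P)-s['tcp_pos']),4)
E
python3 - <<'E'
from h import *
s=r.get_state();print(s['tcp_pos'],s['eef_rot'],s['joints'],s['gripper_width'],s['time_s'])
im=r.capture('wrist');cv2.imwrite('pics/w1.png',im[:,:,::-1])
cal=pose('wrist');print('cam',-cal[1].T@cal[2])
for n,P in dict(A=(.446,.125,.105),B=(.448,.046,.105),C=(.574,-.014,.124),D=(.575,-.068,.124),E=(.586,.068,.124),h0=(.397,.328,.065),h5=(.5865,.3249,.065)).items():print(n,proj(cal,P,True).round(1))
print(go((.446,.125,.385)))
E
```

```text
[0.44296035 0.12688032 0.4043329 ] [ 1.79924414e+02 -1.51997722e-02 -4.51399665e+01] [ 4.05920567e+01 -8.45583897e-02 -2.51212909e+01  2.29242970e-02
 -6.50375143e+01  4.25827871e+00] 0.05320243275374217 2.1
cam [0.49391678 0.07646173 0.38348621]
A [281.4 194.5]
B [344.4 129.8]
C [290.  -25.1]
D [334.1 -60.9]
E [207.3  32.6]
h0 [194.1 327.9]
h5 [ 80.  223.1]
[ 0.0048 -0.0002  0.0193]
```

View pics/w1.png

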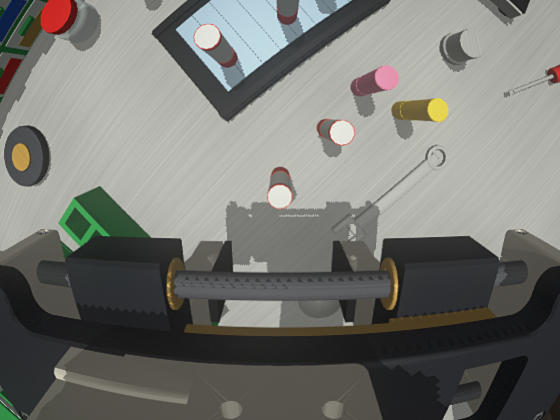

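```bash
cat >> h.py <<'E'
def pens(im,cal,zs=(.105,)):
    hsv=cv2.cvtColor(im,cv2.COLOR_RGB2HSV);H,S,V=cv2.split(hsv.astype(int))
    for a,c in blobs((V>215)&(S<30),150,900):
        (cu,cv_)=cv2.minAreaRect(c)[0]
        if cv_<235: print(int(a),round(cu,1),round(cv_,1),*[np.round(onz(cal,(cu,cv_),z,True),4)[:2] for z in zs])
E
python3 - <<'E'
from h import *
im=cv2.imread('pics/w1.png')[:,:,::-1].copy();pens(im,pose('wrist'),(.105,.124))
E
```

```text
354 279.0 196.0 [0.4466 0.1275] [0.4498 0.124 ]
388 341.6 132.3 [0.4482 0.0493] [0.4513 0.0512]
409 206.5 36.0 [0.5911 0.07  ] [0.5844 0.0705]
```

>>> {"name": "carry_out", "arguments": {
  "plan": [
    [[0.0028, -0.0022, 0.02], [0, 0, 0], 100],
    [[0, 0, 0.027], [0, 0, 0], 100],
    [[0, 0, 0.028], [0, 0, 0], 100],
    [[0, 0, 0.028], [0, 0, 0], 100],
    [[0, 0, 0.028], [0, 0, 0], 100],
    [[0, 0, 0.028], [0, 0, 0], 100],
    [[0, 0, 0], [0, 0, 0], 100],
    [[0, 0, 0], [0, 0, 0], 255],
    [[0, 0, 0], [0, 0, 0], 255],
    [[0, 0, 0], [0, 0, 0], 255],
    [[0, 0, 0], [0, 0, 0], 255],
    [[0, 0, 0], [0, 0, 0], 255]
  ]
}}

```text
time_s: 3.15
tcp_pos: [0.4457, 0.1304, 0.2469]
eef_rot: [-179.9, -0.0, -44.9]
contact_force: [-0.3, 0.0, -0.4]
gripper_width: 0.0255
```

```bash
python3 - <<'E'
from h import *
s=r.get_state();print(s['tcp_pos'],s['gripper_width'])
for i in range(6):
    print(i,[.4916+(-.095+.038*i),.3265-.017*(-.095+.038*i)])
P=[.4916-.095,.3265+.0016,.385];print(go([*s['tcp_pos'][:2],.385]),go(P))
E
```

```text
[0.4456955  0.13043671 0.2469324 ] 0.02549046619906511
0 [0.39659999999999995, 0.328115]
1 [0.4346, 0.327469]
2 [0.47259999999999996, 0.32682300000000003]
3 [0.5105999999999999, 0.326177]
4 [0.5486, 0.325531]
5 [0.5866, 0.32488500000000003]
[ 0.     -0.0003 -0.1381] [-0.1743 -0.1056 -0.1379]
```

>>> {"name": "carry_out", "arguments": {
  "plan": [
    [[0, 0, 0], [0, 0, 0], 255],
    [[0, 0, 0], [0, 0, 0], 255],
    [[0, 0, 0], [0, 0, 0], 255]
  ]
}}

```text
time_s: 3.4
tcp_pos: [0.4458, 0.1304, 0.2467]
eef_rot: [-179.9, -0.0, -44.9]
contact_force: [-1.8, 0.4, 7.0]
gripper_width: 0.0219
```

>>> {"name": "carry_out", "arguments": {
  "plan": [
    [[0, 0, -0.01], [0, 0, 0], 255],
    [[0, 0, -0.02], [0, 0, 0], 255],
    [[0, 0, -0.03], [0, 0, 0], 255],
    [[0, 0, -0.04], [0, 0, 0], 255],
    [[0, 0, -0.03], [0, 0, 0], 255],
    [[0, 0, -0.01], [0, 0, 0], 255],
    [[0, 0, 0], [0, 0, 0], 255]
  ]
}}

```text
time_s: 3.98
tcp_pos: [0.4459, 0.1304, 0.389]
eef_rot: [-179.6, -0.1, -44.9]
contact_force: [-0.4, 0.4, -0.4]
gripper_width: 0.0214
```

```bash
python3 - <<'E'
from h import *
s=r.get_state();print(s['tcp_pos'],s['gripper_width'],s['eef_rot'],s['contact_force'])
im=r.capture('wrist');cv2.imwrite('pics/w2.png',im[:,:,::-1])
print(go([.3966,.328,.385]),r.get_state()['tcp_pos'])
E
```

```text
[0.44592423 0.13037528 0.38897101] 0.021410436817845803 [-1.79644113e+02 -6.03055196e-02 -4.49336707e+01] [-0.36044515  0.43128228 -0.38262418]
[-0.1743 -0.1056  0.0022] [0.44536092 0.13011859 0.38682879]
```

View pics/w2.png

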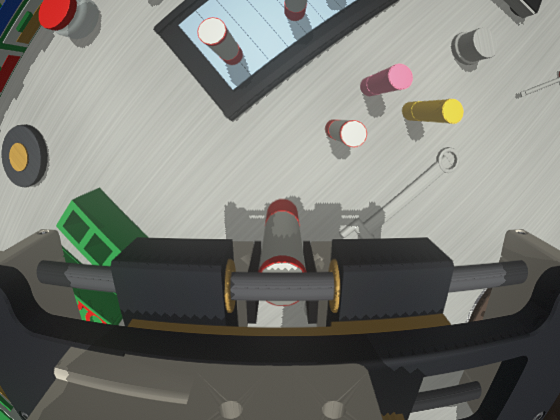

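>>> {"name": "carry_out", "arguments": {
  "plan": [
    [[-0.012, -0.007, 0], [0, 0, 0], 255],
    [[-0.0223, -0.0133, 0], [0, 0, 0], 255],
    [[-0.0223, -0.0133, 0], [0, 0, 0], 255],
    [[-0.0223, -0.0133, 0], [0, 0, 0], 255],
    [[-0.0223, -0.0133, 0], [0, 0, 0], 255],
    [[-0.0223, -0.0133, 0], [0, 0, 0], 255],
    [[-0.0223, -0.0133, 0], [0, 0, 0], 255],
    [[-0.0223, -0.0133, 0], [0, 0, 0], 255],
    [[-0.01, -0.0063, 0], [0, 0, 0], 255],
    [[0, 0, 0], [0, 0, 0], 255],
    [[0, 0, 0], [0, 0, 0], 255],
    [[0, 0, 0], [0, 0, 0], 255]
  ]
}}

```text
time_s: 5.03
tcp_pos: [0.3945, 0.3305, 0.3847]
eef_rot: [179.9, -0.0, -45.0]
contact_force: [0.7, 0.1, -0.8]
gripper_width: 0.0217
```

```bash
python3 - <<'E'
from h import *
im=r.capture('wrist');cv2.imwrite('pics/w3.png',im[:,:,::-1]);cal=pose('wrist')
print(r.get_state()['tcp_pos'])
for i in range(6):
    d=-.095+.038*i;print(i,proj(cal,[.4916+d,.3265-.017*d,.065],True).round(1))
print(go([.394,.331,.385]))
t=r.capture('top');cv2.imwrite('pics/t3.png',t[:,:,::-1])
E
```

```text
[0.39458779 0.33031668 0.38506108]
0 [281.6 191.3]
1 [253.2 162.7]
2 [224.4 134. ]
3 [196.1 105.9]
4 [169.1  79.3]
5 [143.9  54.6]
[-0.0009 -0.0001  0.0001]
```

View pics/w3.png

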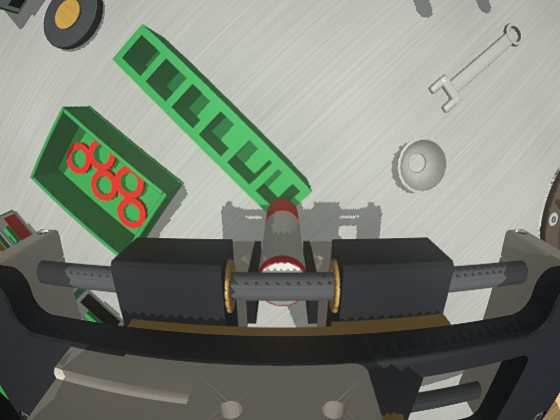

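```bash
cat >> h.py <<'E'
def pockets(im,cal,vmin=150,fish=True,box=None):
    hsv=cv2.cvtColor(im,cv2.COLOR_RGB2HSV);H,S,V=cv2.split(hsv.astype(int))
    m=((H>50)&(H<80)&(S>90)&(V>vmin)).astype(np.uint8)
    if box: k=np.zeros_like(m);k[box[1]:box[3],box[0]:box[2]]=1;m*=k
    cs,h=cv2.findContours(m,cv2.RETR_CCOMP,cv2.CHAIN_APPROX_NONE)
    out=[]
    for c,hh in zip(cs,h[0]):
        a=cv2.contourArea(c)
        if hh[3]>=0 and a>40:
            p=cv2.minAreaRect(c)[0];out.append(onz(cal,p,.065,fish)[:2]);print('pk',int(a),np.round(p,1),out[-1].round(4))
    return np.array(out)
E
python3 - <<'E'
from h import *
im=cv2.imread('pics/w3.png')[:,:,::-1].copy();cal=pose('wrist')
print(im[30,145],im[60,120],im[100,222],im[62,150])
pockets(im,cal)
t=cv2.imread('pics/t3.png')[:,:,::-1].copy()
pockets(t,pose('top'),130,False,(115,175,155,290))
E
```

```text
[ 76 179  99] [ 74 176  96] [ 64 125  75] [ 56 115  67]
pk 764 [249.2 162.3] [0.4377 0.3299]
pk 798 [220.3 133.2] [0.4761 0.3291]
pk 899 [192.4 105.4] [0.5139 0.3283]
pk 955 [165.5  79.5] [0.5516 0.3281]
pk 861 [140.5  55. ] [0.5897 0.3276]
pk 158 [131. 255.] [0.4372 0.3282]
pk 162 [132. 238.] [0.4754 0.3277]
pk 157 [133. 222.] [0.5118 0.3271]
pk 168 [134. 205.] [0.5507 0.3267]
pk 169 [135. 188.] [0.5901 0.3262]
```

```bash
python3 - <<'E'
from h import *
cal=pose('wrist');s=r.get_state();R=Ro.from_euler('xyz',s['eef_rot'],degrees=True)
im=cv2.imread('pics/w3.png')
hsv=cv2.cvtColor(im,cv2.COLOR_BGR2HSV).astype(int);m=((hsv[...,0]<8)|(hsv[...,0]>172))&(hsv[...,1]>110)
ys,xs=np.nonzero(m[190:235,262:305]);print('red rows from',ys.min()+190,'cols',xs.min()+262,xs.max()+262)
for o in (0,.002,.004,.006): print(o,[proj(cal,s['tcp_pos']+R.apply([o+e,0,.159+.086]),True).round(1) for e in (0,.011)])
print(go([.397,.332,.252]))
E
```

```text
red rows from 199 cols 266 298
0 [array([281.9, 218.8]), array([281.9, 204.2])]
0.002 [array([281.9, 216.2]), array([281.9, 201.5])]
0.004 [array([281.9, 213.6]), array([281.9, 198.8])]
0.006 [array([281.9, 210.9]), array([281.9, 196.1])]
[ 0.0004 -0.003   0.1333]
```

>>> {"name": "carry_out", "arguments": {
  "plan": [
    [[0.0004, -0.003, 0.01], [0, 0, 0], 255],
    [[0, 0, 0.025], [0, 0, 0], 255],
    [[0, 0, 0.025], [0, 0, 0], 255],
    [[0, 0, 0.022], [0, 0, 0], 255],
    [[0, 0, 0.02], [0, 0, 0], 255],
    [[0, 0, 0.016], [0, 0, 0], 255],
    [[0, 0, 0.01], [0, 0, 0], 255],
    [[0, 0, 0.005], [0, 0, 0], 255],
    [[0, 0, 0], [0, 0, 0], 255],
    [[0, 0, 0], [0, 0, 0], 255]
  ]
}}

```text
time_s: 5.97
tcp_pos: [0.3972, 0.3332, 0.2529]
eef_rot: [-180.0, 0.0, -45.0]
contact_force: [0.2, 0.9, 0.0]
gripper_width: 0.0219
```

>>> {"name": "carry_out", "arguments": {
  "plan": [
    [[0, 0, 0], [0, 0, 0], 110],
    [[0, 0, 0], [0, 0, 0], 110],
    [[0, 0, 0], [0, 0, 0], 110],
    [[0, 0, 0], [0, 0, 0], 110],
    [[0, 0, -0.01], [0, 0, 0], 110],
    [[0, 0, -0.024], [0, 0, 0], 110],
    [[0, 0, -0.04], [0, 0, 0], 110],
    [[0, 0, -0.04], [0, 0, 0], 110],
    [[0, 0, -0.019], [0, 0, 0], 110],
    [[0, 0, 0], [0, 0, 0], 110]
  ]
}}

```text
time_s: 6.8
tcp_pos: [0.3977, 0.3339, 0.3921]
eef_rot: [-179.4, 0.1, -44.9]
contact_force: [0.3, 0.6, 0.1]
gripper_width: 0.0494
```

```bash
python3 - <<'E'
from h import *
s=r.get_state();print(s['tcp_pos'],s['gripper_width'],s['contact_force'])
t=r.capture('top')
pens(t,pose('top')) 
hsv=cv2.cvtColor(t,cv2.COLOR_RGB2HSV);H,S,V=cv2.split(hsv.astype(int));cal=pose('top')
for a,c in blobs((V>200)&(S<35),15,120): p=cv2.minAreaRect(c)[0];print(int(a),np.round(p,1),onz(cal,p,.11)[:2].round(4))
print(go([.4485,.0475,.385]))
E
```

```text
[0.39767138 0.33390272 0.39214183] 0.04944975490915187 [0.2553267  0.62531713 0.14778141]
335 348.5 119.0 [ 0.7481 -0.162 ]
214 510.3 36.2 [ 1.0013 -0.6098]
189 427.9 34.5 [ 0.9821 -0.3742]
577 451.5 34.5 [ 0.9879 -0.4387]
158 366.5 33.5 [ 0.9739 -0.2156]
492 392.0 33.5 [ 0.9779 -0.2804]
475 481.5 10.0 [ 1.0728 -0.536 ]
302 421.0 9.5 [ 1.0552 -0.3637]
497 361.5 9.5 [ 1.0432 -0.2071]
185 331.5 9.0 [ 1.0408 -0.1313]
433 301.0 9.0 [ 1.0382 -0.0553]
455 240.5 9.0 [1.0373 0.0943]
406 119.5 8.0 [1.0554 0.4072]
118 [344. 269.] [ 0.4071 -0.1435]
52 [256.2 249.8] [0.4473 0.0459]
35 [ 73.1 235.8] [0.4755 0.4429]
74 [284.5 191.5] [ 0.5759 -0.0148]
73 [309.  190.5] [ 0.5785 -0.0688]
76 [247.  185.5] [0.5888 0.0678]
[0.2383 0.1662 0.0031]
```

>>> {"name": "carry_out", "arguments": {
  "plan": [
    [[0.0133, 0.0092, 0], [0, 0, 0], 110],
    [[0.0265, 0.0185, 0], [0, 0, 0], 110],
    [[0.0265, 0.0185, 0], [0, 0, 0], 110],
    [[0.0265, 0.0185, 0], [0, 0, 0], 110],
    [[0.0265, 0.0185, 0], [0, 0, 0], 110],
    [[0.0265, 0.0185, 0], [0, 0, 0], 110],
    [[0.0265, 0.0185, 0], [0, 0, 0], 110],
    [[0.0265, 0.0185, 0], [0, 0, 0], 110],
    [[0.0265, 0.0185, 0], [0, 0, 0], 110],
    [[0.0132, 0.0092, 0], [0, 0, 0], 110],
    [[0, 0, 0], [0, 0, 0], 110],
    [[0, 0, 0], [0, 0, 0], 110]
  ]
}}

```text
time_s: 7.85
tcp_pos: [0.4477, 0.0455, 0.385]
eef_rot: [179.9, 0.0, -45.1]
contact_force: [0.7, 0.7, -0.4]
gripper_width: 0.0498
```

>>> {"name": "carry_out", "arguments": {
  "plan": [
    [[0, 0, 0], [0, 0, 0], 110],
    [[0, 0, 0], [0, 0, 0], 110]
  ]
}}

```text
time_s: 8.02
tcp_pos: [0.448, 0.0472, 0.3854]
eef_rot: [180.0, 0.0, -44.9]
contact_force: [0.1, -0.2, -0.3]
gripper_width: 0.05
```

```bash
python3 - <<'E'
from h import *
s=r.get_state();print(s['tcp_pos'],s['eef_rot'],s['qd'].round(2))
im=r.capture('wrist');cal=pose('wrist');cv2.imwrite('pics/w4.png',im[:,:,::-1])
pens(im,cal,(.105,.124))
t=r.capture('top');hsv=cv2.cvtColor(t,cv2.COLOR_RGB2HSV);H,S,V=cv2.split(hsv.astype(int));cal=pose('top')
for a,c in blobs((V>200)&(S<35),15,120): p=cv2.minAreaRect(c)[0];print(int(a),np.round(p,1),onz(cal,p,.11)[:2].round(4))
print(go([.4485,.0475,.245]))
E
```

```text
[0.44797348 0.04724792 0.38540839] [ 1.79967282e+02  1.23320499e-02 -4.49053023e+01] [ 0.47  0.03  0.21  0.14 -0.01  0.02]
411 281.0 204.6 [0.449  0.0473] [0.4527 0.0436]
428 138.0 110.5 [0.5921 0.0743] [0.5853 0.0686]
506 219.5 42.0 [ 0.5786 -0.0129] [ 0.5728 -0.0123]
112 [547.  362.5] [ 0.2138 -0.5686]
34 [503.5 348. ] [ 0.2431 -0.4785]
26 [552.5 345.5] [ 0.2487 -0.5828]
80 [ 38.  346.5] [0.242  0.5015]
18 [252.5 320. ] [0.2986 0.0522]
74 [286.4 305.6] [ 0.3289 -0.0196]
112 [200.5 297.8] [0.3445 0.1636]
100 [284.5 191. ] [ 0.5771 -0.0148]
36 [  6. 152.] [0.6608 0.6027]
43 [472.1 143.3] [ 0.6882 -0.4344]
17 [17.5 49. ] [0.9027 0.5964]
[ 0.0003 -0.0004  0.1405]
```

>>> {"name": "carry_out", "arguments": {
  "plan": [
    [[0.0006, -0.0006, 0.014], [0, 0, 0], 110],
    [[0, 0, 0.03], [0, 0, 0], 110],
    [[0, 0, 0.03], [0, 0, 0], 110],
    [[0, 0, 0.03], [0, 0, 0], 110],
    [[0, 0, 0.024], [0, 0, 0], 110],
    [[0, 0, 0.012], [0, 0, 0], 110],
    [[0, 0, 0], [0, 0, 0], 110],
    [[0, 0, 0], [0, 0, 0], 255],
    [[0, 0, 0], [0, 0, 0], 255],
    [[0, 0, 0], [0, 0, 0], 255],
    [[0, 0, 0], [0, 0, 0], 255],
    [[0, 0, 0], [0, 0, 0], 255]
  ]
}}

```text
time_s: 9.12
tcp_pos: [0.4492, 0.047, 0.2465]
eef_rot: [-179.9, -0.0, -44.9]
contact_force: [-0.2, 0.7, -0.7]
gripper_width: 0.0218
```

>>> {"name": "carry_out", "arguments": {
  "plan": [
    [[0, 0, 0], [0, 0, 0], 255],
    [[0, 0, 0], [0, 0, 0], 255],
    [[0, 0, -0.01], [0, 0, 0], 255],
    [[0, 0, -0.02], [0, 0, 0], 255],
    [[0, 0, -0.03], [0, 0, 0], 255],
    [[0, 0, -0.04], [0, 0, 0], 255],
    [[0, 0, -0.03], [0, 0, 0], 255],
    [[0, 0, -0.01], [0, 0, 0], 255],
    [[0, 0, 0], [0, 0, 0], 255],
    [[0, 0, 0], [0, 0, 0], 255]
  ]
}}

```text
time_s: 9.95
tcp_pos: [0.4487, 0.0468, 0.3857]
eef_rot: [-179.9, 0.0, -45.0]
contact_force: [-1.3, 0.1, -1.4]
gripper_width: 0.0217
```

```bash
cat >> h.py <<'E'
def foot(im,cal,s,g=.086):
    "offset along tool x of held pen, from the far edge of its red foot"
    R=Ro.from_euler('xyz',s['eef_rot'],degrees=True)
    hsv=cv2.cvtColor(im,cv2.COLOR_RGB2HSV).astype(int);m=((hsv[...,0]<8)|(hsv[...,0]>172))&(hsv[...,1]>110)
    ys,xs=np.nonzero(m[185:235,262:305]);v=ys.min()+185
    os=np.linspace(-.008,.008,33);pv=[proj(cal,s['tcp_pos']+R.apply([o+.011,0,.159+g]),True)[1] for o in os]
    print('foot row',v,'offset',np.interp(-v,-np.array(pv),os).round(4))
E
python3 - <<'E'
from h import *
s=r.get_state();im=r.capture('wrist');cal=pose('wrist');foot(im,cal,s);print(s['tcp_pos'],s['gripper_width'])
print(go([.5897,.3267,.385]))
E
```

```text
foot row 205 offset -0.0005
[0.44871884 0.04676659 0.38566731] 0.021726384113377142
[-0.098  -0.2979 -0.0004]
```

>>> {"name": "carry_out", "arguments": {
  "plan": [
    [[-0.01, -0.0121, 0], [0, 0, 0], 255],
    [[-0.02, -0.0242, 0], [0, 0, 0], 255],
    [[-0.02, -0.0242, 0], [0, 0, 0], 255],
    [[-0.02, -0.0242, 0], [0, 0, 0], 255],
    [[-0.02, -0.0242, 0], [0, 0, 0], 255],
    [[-0.02, -0.0242, 0], [0, 0, 0], 255],
    [[-0.02, -0.0242, 0], [0, 0, 0], 255],
    [[-0.02, -0.0242, 0], [0, 0, 0], 255],
    [[-0.02, -0.0242, 0], [0, 0, 0], 255],
    [[-0.01, -0.0123, 0], [0, 0, 0], 255],
    [[0, 0, 0], [0, 0, 0], 255],
    [[0, 0, 0], [0, 0, 0], 255]
  ]
}}

```text
time_s: 11.0
tcp_pos: [0.4753, 0.3287, 0.3834]
eef_rot: [179.8, -0.0, -44.9]
contact_force: [0.7, -0.9, -0.7]
gripper_width: 0.0217
```

>>> {"name": "carry_out", "arguments": {
  "plan": [
    [[0, 0, 0], [0, 0, 0], 255],
    [[0, 0, 0], [0, 0, 0], 255]
  ]
}}

```text
time_s: 11.17
tcp_pos: [0.4755, 0.3273, 0.3851]
eef_rot: [179.9, -0.0, -45.0]
contact_force: [1.4, 0.2, -0.0]
gripper_width: 0.022
```

```bash
python3 - <<'E'
from h import *
s=r.get_state();im=r.capture('wrist');cal=pose('wrist');foot(im,cal,s);print(s['tcp_pos'],s['gripper_width'])
pockets(im,cal);cv2.imwrite('pics/w5.png',im[:,:,::-1])
print(go([.4757,.3284,.252]))
E
```

```text
foot row 205 offset -0.0006
[0.4754985  0.32731888 0.38508676] 0.02198819596587145
pk 764 [251.3 167.3] [0.514 0.329]
pk 776 [222.8 138.8] [0.5518 0.3283]
pk 892 [195. 111.] [0.5892 0.3275]
[-0.0007 -0.001   0.1335]
```

View pics/w5.png

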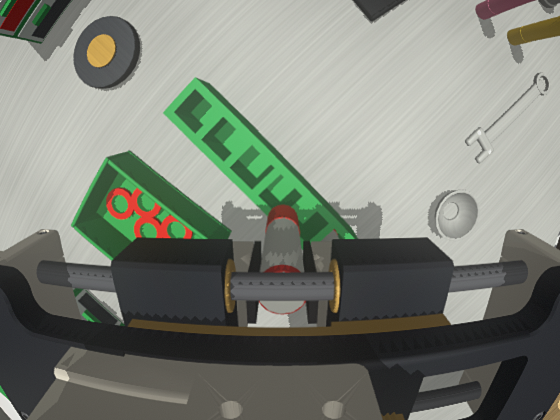

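>>> {"name": "carry_out", "arguments": {
  "plan": [
    [[-0.0005, -0.001, 0.01], [0, 0, 0], 255],
    [[0, 0, 0.025], [0, 0, 0], 255],
    [[0, 0, 0.025], [0, 0, 0], 255],
    [[0, 0, 0.022], [0, 0, 0], 255],
    [[0, 0, 0.02], [0, 0, 0], 255],
    [[0, 0, 0.016], [0, 0, 0], 255],
    [[0, 0, 0.01], [0, 0, 0], 255],
    [[0, 0, 0.005], [0, 0, 0], 255],
    [[0, 0, 0], [0, 0, 0], 255],
    [[0, 0, 0], [0, 0, 0], 255]
  ]
}}

```text
time_s: 12.05
tcp_pos: [0.4762, 0.3294, 0.2531]
eef_rot: [-180.0, -0.0, -44.9]
contact_force: [0.2, 0.4, -0.8]
gripper_width: 0.0217
```

>>> {"name": "carry_out", "arguments": {
  "plan": [
    [[0, 0, 0], [0, 0, 0], 110],
    [[0, 0, 0], [0, 0, 0], 110],
    [[0, 0, 0], [0, 0, 0], 110],
    [[0, 0, 0], [0, 0, 0], 110],
    [[0, 0, -0.01], [0, 0, 0], 110],
    [[0, 0, -0.024], [0, 0, 0], 110],
    [[0, 0, -0.04], [0, 0, 0], 110],
    [[0, 0, -0.04], [0, 0, 0], 110],
    [[0, 0, -0.02], [0, 0, 0], 110],
    [[0, 0, 0], [0, 0, 0], 110]
  ]
}}

```text
time_s: 12.88
tcp_pos: [0.4769, 0.33, 0.3938]
eef_rot: [-179.4, -0.0, -44.9]
contact_force: [0.9, 0.6, 0.5]
gripper_width: 0.0499
```

>>> {"name": "carry_out", "arguments": {
  "plan": [
    [[0.0163, 0.0066, 0], [0, 0, 0], 110],
    [[0.0326, 0.0133, 0], [0, 0, 0], 110],
    [[0.0326, 0.0133, 0], [0, 0, 0], 110],
    [[0.0326, 0.0133, 0], [0, 0, 0], 110],
    [[0.0326, 0.0133, 0], [0, 0, 0], 110],
    [[0.0326, 0.0133, 0], [0, 0, 0], 110],
    [[0.0326, 0.0133, 0], [0, 0, 0], 110],
    [[0.0326, 0.0133, 0], [0, 0, 0], 110],
    [[0.0163, 0.0066, 0], [0, 0, 0], 110],
    [[0, 0, 0], [0, 0, 0], 110],
    [[0, 0, 0], [0, 0, 0], 110],
    [[0, 0, 0], [0, 0, 0], 110]
  ]
}}

```text
time_s: 13.88
tcp_pos: [0.5853, 0.07, 0.3869]
eef_rot: [-180.0, 0.0, -45.0]
contact_force: [-0.1, 0.9, 0.4]
gripper_width: 0.0495
```

```bash
cat >> h.py <<'E'
def look():
    s=r.get_state();print(s['tcp_pos'].round(4),s['eef_rot'].round(2),s['gripper_width'].round(4),s['time_s'])
    im=r.capture('wrist');cal=pose('wrist');pens(im,cal,(.105,.124));return s,im,cal
E
python3 - <<'E'
from h import *
s,im,cal=look();cv2.imwrite('pics/w6.png',im[:,:,::-1])
t=r.capture('top');cv2.imwrite('pics/t6.png',t[:,:,::-1])
print(go([.5853,.0686,.264]))
E
```

```text
Traceback (most recent call last):
  File "h.py", line 55, in look
    s=r.get_state();print(s['tcp_pos'].round(4),s['eef_rot'].round(2),s['gripper_width'].round(4),s['time_s'])
                                                                      ^^^^^^^^^^^^^^^^^^^^^^^^
AttributeError: 'float' object has no attribute 'round'
```

```bash
sed -i "s/s\['gripper_width'\].round(4)/round(s['gripper_width'],4)/" h.py
python3 - <<'E'
from h import *
s,im,cal=look();cv2.imwrite('pics/w6.png',im[:,:,::-1])
t=r.capture('top');cv2.imwrite('pics/t6.png',t[:,:,::-1])
print(go([.5853,.0686,.264]))
E
```

```text
[0.5853 0.07   0.3869] [-1.7999e+02  1.0000e-02 -4.4970e+01] 0.0495 13.8833
439 282.0 208.5 [0.5831 0.0725] [0.587  0.0686]
498 368.8 148.7 [ 0.5689 -0.014 ] [ 0.5738 -0.0116]
440 415.5 102.5 [ 0.5694 -0.0715] [ 0.5743 -0.0649]
[0.0015 0.0014 0.1229]
```

View pics/t6.png

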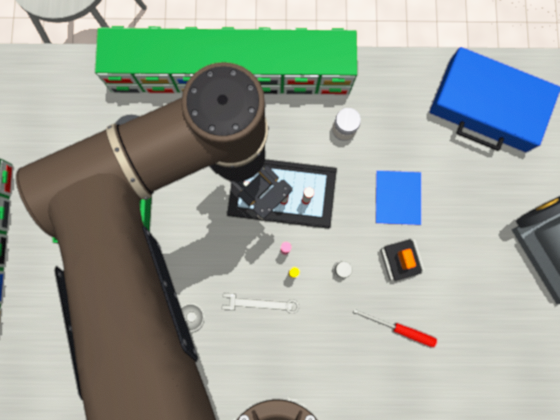

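>>> {"name": "carry_out", "arguments": {
  "plan": [
    [[0.0022, 0, 0.012], [0, 0, 0], 110],
    [[0, 0, 0.027], [0, 0, 0], 110],
    [[0, 0, 0.027], [0, 0, 0], 110],
    [[0, 0, 0.027], [0, 0, 0], 110],
    [[0, 0, 0.02], [0, 0, 0], 110],
    [[0, 0, 0.01], [0, 0, 0], 110],
    [[0, 0, 0], [0, 0, 0], 110],
    [[0, 0, 0], [0, 0, 0], 255],
    [[0, 0, 0], [0, 0, 0], 255],
    [[0, 0, 0], [0, 0, 0], 255],
    [[0, 0, 0], [0, 0, 0], 255],
    [[0, 0, 0], [0, 0, 0], 255]
  ]
}}

```text
time_s: 14.98
tcp_pos: [0.5872, 0.0684, 0.2646]
eef_rot: [-179.9, -0.0, -44.9]
contact_force: [-0.0, 0.1, -0.2]
gripper_width: 0.0221
```

>>> {"name": "carry_out", "arguments": {
  "plan": [
    [[0, 0, 0], [0, 0, 0], 255],
    [[0, 0, 0], [0, 0, 0], 255],
    [[0, 0, -0.01], [0, 0, 0], 255],
    [[0, 0, -0.02], [0, 0, 0], 255],
    [[0, 0, -0.03], [0, 0, 0], 255],
    [[0, 0, -0.035], [0, 0, 0], 255],
    [[0, 0, -0.02], [0, 0, 0], 255],
    [[0, 0, -0.008], [0, 0, 0], 255],
    [[0, 0, 0], [0, 0, 0], 255],
    [[0, 0, 0], [0, 0, 0], 255]
  ]
}}

```text
time_s: 15.82
tcp_pos: [0.5866, 0.0682, 0.3864]
eef_rot: [-180.0, 0.0, -45.0]
contact_force: [0.2, -0.7, -0.8]
gripper_width: 0.0215
```

```bash
python3 - <<'E'
from h import *
s,im,cal=look();foot(im,cal,s)
print(go([.5897,.3268,.385]))
E
```

```text
[0.5866 0.0682 0.3864] [-1.800e+02  3.000e-02 -4.496e+01] 0.0215 15.8167
504 368.5 151.0 [ 0.5686 -0.0147] [ 0.5737 -0.0124]
447 415.0 105.0 [ 0.5691 -0.0715] [ 0.5742 -0.0651]
foot row 207 offset -0.002
[-0.1805 -0.1853  0.0004]
```

>>> {"name": "carry_out", "arguments": {
  "plan": [
    [[-0.0128, -0.0132, 0], [0, 0, 0], 255],
    [[-0.0256, -0.0265, 0], [0, 0, 0], 255],
    [[-0.0256, -0.0265, 0], [0, 0, 0], 255],
    [[-0.0256, -0.0265, 0], [0, 0, 0], 255],
    [[-0.0256, -0.0265, 0], [0, 0, 0], 255],
    [[-0.0256, -0.0265, 0], [0, 0, 0], 255],
    [[-0.0256, -0.0265, 0], [0, 0, 0], 255],
    [[-0.0126, -0.013, 0], [0, 0, 0], 255],
    [[0, 0, 0], [0, 0, 0], 255],
    [[0, 0, 0], [0, 0, 0], 255],
    [[0, 0, 0], [0, 0, 0], 255],
    [[0, 0, 0], [0, 0, 0], 255]
  ]
}}

```text
time_s: 16.87
tcp_pos: [0.5912, 0.3249, 0.3859]
eef_rot: [179.9, 0.0, -45.0]
contact_force: [0.2, 0.5, -0.1]
gripper_width: 0.0215
```

```bash
python3 - <<'E'
from h import *
s,im,cal=look();foot(im,cal,s);cv2.imwrite('pics/w7.png',im[:,:,::-1])
print(go([.591,.3258,.252]))
E
```

```text
[0.5912 0.3249 0.3859] [179.91   0.   -44.99] 0.0215 16.8667
foot row 207 offset -0.002
[-0.0009 -0.0007  0.1343]
```

>>> {"name": "carry_out", "arguments": {
  "plan": [
    [[-0.0009, -0.0007, 0.01], [0, 0, 0], 255],
    [[0, 0, 0.025], [0, 0, 0], 255],
    [[0, 0, 0.025], [0, 0, 0], 255],
    [[0, 0, 0.022], [0, 0, 0], 255],
    [[0, 0, 0.02], [0, 0, 0], 255],
    [[0, 0, 0.016], [0, 0, 0], 255],
    [[0, 0, 0.01], [0, 0, 0], 255],
    [[0, 0, 0.005], [0, 0, 0], 255],
    [[0, 0, 0], [0, 0, 0], 255],
    [[0, 0, 0], [0, 0, 0], 255]
  ]
}}

```text
time_s: 17.75
tcp_pos: [0.5913, 0.327, 0.2542]
eef_rot: [-180.0, -0.0, -44.9]
contact_force: [-0.2, 0.2, -0.3]
gripper_width: 0.0214
```

>>> {"name": "carry_out", "arguments": {
  "plan": [
    [[0, 0, 0], [0, 0, 0], 110],
    [[0, 0, 0], [0, 0, 0], 110],
    [[0, 0, 0], [0, 0, 0], 110],
    [[0, 0, 0], [0, 0, 0], 110],
    [[0, 0, -0.01], [0, 0, 0], 110],
    [[0, 0, -0.024], [0, 0, 0], 110],
    [[0, 0, -0.04], [0, 0, 0], 110],
    [[0, 0, -0.04], [0, 0, 0], 110],
    [[0, 0, -0.02], [0, 0, 0], 110],
    [[0, 0, 0], [0, 0, 0], 110]
  ]
}}

```text
time_s: 18.58
tcp_pos: [0.592, 0.3275, 0.3957]
eef_rot: [-179.4, -0.1, -44.9]
contact_force: [0.0, -0.2, 0.1]
gripper_width: 0.0495
```

>>> {"name": "carry_out", "arguments": {
  "plan": [
    [[0.0113, 0.0125, 0], [0, 0, 0], 110],
    [[0.0227, 0.0251, 0], [0, 0, 0], 110],
    [[0.0227, 0.0251, 0], [0, 0, 0], 110],
    [[0.0227, 0.0251, 0], [0, 0, 0], 110],
    [[0.0227, 0.0251, 0], [0, 0, 0], 110],
    [[0.0227, 0.0251, 0], [0, 0, 0], 110],
    [[0.0227, 0.0251, 0], [0, 0, 0], 110],
    [[0.0227, 0.0251, 0], [0, 0, 0], 110],
    [[0.0227, 0.0251, 0], [0, 0, 0], 110],
    [[0.0227, 0.0251, 0], [0, 0, 0], 110],
    [[0.0113, 0.0125, 0], [0, 0, 0], 110],
    [[0, 0, 0], [0, 0, 0], 110]
  ]
}}

```text
time_s: 19.58
tcp_pos: [0.5733, -0.0144, 0.3879]
eef_rot: [180.0, 0.0, -45.1]
contact_force: [-0.9, 0.9, -0.1]
gripper_width: 0.0498
```

>>> {"name": "carry_out", "arguments": {
  "plan": [
    [[0, 0, 0], [0, 0, 0], 110],
    [[0, 0, 0], [0, 0, 0], 110]
  ]
}}

```text
time_s: 19.75
tcp_pos: [0.5741, -0.011, 0.3878]
eef_rot: [-180.0, 0.0, -45.0]
contact_force: [0.9, 0.4, -0.5]
gripper_width: 0.0497
```

```bash
python3 - <<'E'
from h import *
s,im,cal=look();cv2.imwrite('pics/w8.png',im[:,:,::-1])
print(go([.574,-.0122,.264]))
E
```

```text
[ 0.5741 -0.011   0.3878] [-180.      0.    -44.97] 0.0497 19.75
422 283.5 208.0 [ 0.5714 -0.0095] [ 0.5753 -0.0133]
510 332.5 162.0 [ 0.5708 -0.0655] [ 0.5748 -0.0652]
[0.001  0.0014 0.1237]
```

>>> {"name": "carry_out", "arguments": {
  "plan": [
    [[0.002, 0.0009, 0.012], [0, 0, 0], 110],
    [[0, 0, 0.027], [0, 0, 0], 110],
    [[0, 0, 0.027], [0, 0, 0], 110],
    [[0, 0, 0.027], [0, 0, 0], 110],
    [[0, 0, 0.02], [0, 0, 0], 110],
    [[0, 0, 0.01], [0, 0, 0], 110],
    [[0, 0, 0], [0, 0, 0], 110],
    [[0, 0, 0], [0, 0, 0], 255],
    [[0, 0, 0], [0, 0, 0], 255],
    [[0, 0, 0], [0, 0, 0], 255],
    [[0, 0, 0], [0, 0, 0], 255],
    [[0, 0, 0], [0, 0, 0], 255]
  ]
}}

```text
time_s: 20.8
tcp_pos: [0.5753, -0.0129, 0.2657]
eef_rot: [-179.9, -0.0, -44.9]
contact_force: [-0.6, -0.3, -0.6]
gripper_width: 0.0222
```

>>> {"name": "carry_out", "arguments": {
  "plan": [
    [[0, 0, 0], [0, 0, 0], 255],
    [[0, 0, 0], [0, 0, 0], 255],
    [[0, 0, -0.01], [0, 0, 0], 255],
    [[0, 0, -0.02], [0, 0, 0], 255],
    [[0, 0, -0.03], [0, 0, 0], 255],
    [[0, 0, -0.035], [0, 0, 0], 255],
    [[0, 0, -0.02], [0, 0, 0], 255],
    [[0, 0, -0.008], [0, 0, 0], 255],
    [[0, 0, 0], [0, 0, 0], 255],
    [[0, 0, 0], [0, 0, 0], 255]
  ]
}}

```text
time_s: 21.63
tcp_pos: [0.5747, -0.013, 0.3874]
eef_rot: [-180.0, 0.0, -45.0]
contact_force: [0.9, 0.6, -0.4]
gripper_width: 0.0214
```

```bash
python3 - <<'E'
from h import *
s,im,cal=look();foot(im,cal,s)
print(go([.5515,.3276,.385]))
E
```

```text
[ 0.5747 -0.013   0.3874] [-1.7999e+02  3.0000e-02 -4.4960e+01] 0.0214 21.6333
518 331.3 164.4 [ 0.57   -0.0658] [ 0.5741 -0.0657]
foot row 207 offset -0.0021
[-0.257  -0.2247  0.0015]
```

>>> {"name": "carry_out", "arguments": {
  "plan": [
    [[-0.0128, -0.0112, 0], [0, 0, 0], 255],
    [[-0.0256, -0.0224, 0], [0, 0, 0], 255],
    [[-0.0256, -0.0224, 0], [0, 0, 0], 255],
    [[-0.0256, -0.0224, 0], [0, 0, 0], 255],
    [[-0.0256, -0.0224, 0], [0, 0, 0], 255],
    [[-0.0256, -0.0224, 0], [0, 0, 0], 255],
    [[-0.0256, -0.0224, 0], [0, 0, 0], 255],
    [[-0.0256, -0.0224, 0], [0, 0, 0], 255],
    [[-0.0256, -0.0224, 0], [0, 0, 0], 255],
    [[-0.0256, -0.0224, 0], [0, 0, 0], 255],
    [[-0.0128, -0.0112, 0], [0, 0, 0], 255],
    [[0, 0, 0], [0, 0, 0], 255]
  ]
}}

```text
time_s: 22.68
tcp_pos: [0.5516, 0.3297, 0.385]
eef_rot: [179.8, 0.0, -44.8]
contact_force: [0.3, -0.2, -0.8]
gripper_width: 0.0215
```

>>> {"name": "carry_out", "arguments": {
  "plan": [
    [[0, 0, 0], [0, 0, 0], 255],
    [[0, 0, 0], [0, 0, 0], 255],
    [[0, 0, 0], [0, 0, 0], 255]
  ]
}}

```text
time_s: 22.93
tcp_pos: [0.5523, 0.3253, 0.3871]
eef_rot: [179.9, -0.0, -45.0]
contact_force: [-0.4, -0.4, -1.3]
gripper_width: 0.0217
```

```bash
python3 - <<'E'
from h import *
s,im,cal=look();foot(im,cal,s);cv2.imwrite('pics/w9.png',im[:,:,::-1])
pockets(im,cal)
print(go([.5522,.3269,.252]))
E
```

```text
[0.5523 0.3253 0.3871] [179.93  -0.   -45.  ] 0.0217 22.9333
442 244.0 176.5 [0.5914 0.33  ] [0.5923 0.3259]
foot row 206 offset -0.0013
[-0.0013 -0.0011  0.1354]
```

View pics/w9.png

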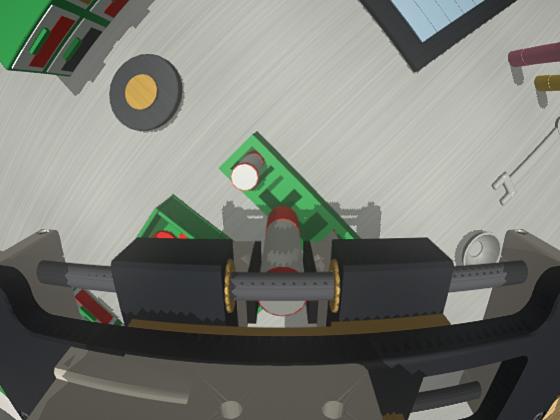

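>>> {"name": "carry_out", "arguments": {
  "plan": [
    [[-0.0012, -0.001, 0.01], [0, 0, 0], 255],
    [[0, 0, 0.025], [0, 0, 0], 255],
    [[0, 0, 0.025], [0, 0, 0], 255],
    [[0, 0, 0.022], [0, 0, 0], 255],
    [[0, 0, 0.02], [0, 0, 0], 255],
    [[0, 0, 0.016], [0, 0, 0], 255],
    [[0, 0, 0.01], [0, 0, 0], 255],
    [[0, 0, 0.006], [0, 0, 0], 255],
    [[0, 0, 0], [0, 0, 0], 255],
    [[0, 0, 0], [0, 0, 0], 255]
  ]
}}

```text
time_s: 23.82
tcp_pos: [0.5523, 0.328, 0.2542]
eef_rot: [-180.0, -0.0, -44.9]
contact_force: [0.1, 0.4, -0.0]
gripper_width: 0.0216
```

>>> {"name": "carry_out", "arguments": {
  "plan": [
    [[0, 0, 0], [0, 0, 0], 110],
    [[0, 0, 0], [0, 0, 0], 110],
    [[0, 0, 0], [0, 0, 0], 110],
    [[0, 0, 0], [0, 0, 0], 110],
    [[0, 0, -0.01], [0, 0, 0], 110],
    [[0, 0, -0.024], [0, 0, 0], 110],
    [[0, 0, -0.04], [0, 0, 0], 110],
    [[0, 0, -0.04], [0, 0, 0], 110],
    [[0, 0, -0.02], [0, 0, 0], 110],
    [[0, 0, 0], [0, 0, 0], 110]
  ]
}}

```text
time_s: 24.65
tcp_pos: [0.553, 0.3286, 0.3953]
eef_rot: [-179.4, -0.1, -44.9]
contact_force: [0.7, 0.9, 0.2]
gripper_width: 0.0499
```

>>> {"name": "carry_out", "arguments": {
  "plan": [
    [[0.0267, 0.0238, 0], [0, 0, 0], 110],
    [[0.0267, 0.0238, 0], [0, 0, 0], 110],
    [[0.0267, 0.0238, 0], [0, 0, 0], 110],
    [[0.0267, 0.0238, 0], [0, 0, 0], 110],
    [[0.0267, 0.0238, 0], [0, 0, 0], 110],
    [[0.0267, 0.0238, 0], [0, 0, 0], 110],
    [[0.0267, 0.0238, 0], [0, 0, 0], 110],
    [[0.0267, 0.0238, 0], [0, 0, 0], 110],
    [[0.0267, 0.0238, 0], [0, 0, 0], 110],
    [[0.0267, 0.0238, 0], [0, 0, 0], 110],
    [[0.0262, 0.0237, 0], [0, 0, 0], 110],
    [[0, 0, 0], [0, 0, 0], 110]
  ]
}}

```text
time_s: 25.65
tcp_pos: [0.5743, -0.069, 0.3884]
eef_rot: [180.0, -0.0, -45.2]
contact_force: [-0.1, 0.9, -0.3]
gripper_width: 0.05
```

>>> {"name": "carry_out", "arguments": {
  "plan": [
    [[0, 0, 0], [0, 0, 0], 110],
    [[0, 0, 0], [0, 0, 0], 110],
    [[0, 0, 0], [0, 0, 0], 110]
  ]
}}

```text
time_s: 25.9
tcp_pos: [0.5747, -0.0637, 0.3881]
eef_rot: [-180.0, -0.0, -44.9]
contact_force: [0.5, 0.2, 0.4]
gripper_width: 0.0495
```

```bash
python3 - <<'E'
from h import *
s,im,cal=look();cv2.imwrite('pics/w10.png',im[:,:,::-1])
print(go([.5745,-.0655,.264]))
E
```

```text
[ 0.5747 -0.0637  0.3881] [-1.7997e+02 -1.0000e-02 -4.4910e+01] 0.0495 25.9
448 284.0 208.0 [ 0.5716 -0.0626] [ 0.5756 -0.0664]
542 217.0 7.5 [ 0.73   -0.1436] [ 0.7225 -0.1416]
[0.0013 0.0017 0.124 ]
```

D at (0.575,-0.0662): shift (0.0003,-0.0025) in world → tool (0.002, 0.0016).

>>> {"name": "carry_out", "arguments": {
  "plan": [
    [[0.002, 0.0015, 0.013], [0, 0, 0], 110],
    [[0, 0, 0.027], [0, 0, 0], 110],
    [[0, 0, 0.027], [0, 0, 0], 110],
    [[0, 0, 0.027], [0, 0, 0], 110],
    [[0, 0, 0.02], [0, 0, 0], 110],
    [[0, 0, 0.01], [0, 0, 0], 110],
    [[0, 0, 0], [0, 0, 0], 110],
    [[0, 0, 0], [0, 0, 0], 255],
    [[0, 0, 0], [0, 0, 0], 255],
    [[0, 0, 0], [0, 0, 0], 255],
    [[0, 0, 0], [0, 0, 0], 255],
    [[0, 0, 0], [0, 0, 0], 255]
  ]
}}

```text
time_s: 26.95
tcp_pos: [0.5753, -0.0668, 0.2647]
eef_rot: [-179.9, -0.1, -44.9]
contact_force: [-0.9, -0.4, 0.0]
gripper_width: 0.0224
```

>>> {"name": "carry_out", "arguments": {
  "plan": [
    [[0, 0, 0], [0, 0, 0], 255],
    [[0, 0, 0], [0, 0, 0], 255],
    [[0, 0, -0.01], [0, 0, 0], 255],
    [[0, 0, -0.02], [0, 0, 0], 255],
    [[0, 0, -0.03], [0, 0, 0], 255],
    [[0, 0, -0.035], [0, 0, 0], 255],
    [[0, 0, -0.02], [0, 0, 0], 255],
    [[0, 0, -0.008], [0, 0, 0], 255],
    [[0, 0, 0], [0, 0, 0], 255],
    [[0, 0, 0], [0, 0, 0], 255]
  ]
}}

```text
time_s: 27.78
tcp_pos: [0.5747, -0.0668, 0.3864]
eef_rot: [-180.0, 0.0, -45.0]
contact_force: [-0.2, -0.4, -1.6]
gripper_width: 0.0215
```

```bash
python3 - <<'E'
from h import *
s,im,cal=look();foot(im,cal,s)
t=r.capture('top');cv2.imwrite('pics/t10.png',t[:,:,::-1])
print(go([.5135,.3283,.385]))
E
```

```text
[ 0.5747 -0.0668  0.3864] [-1.7999e+02  3.0000e-02 -4.4960e+01] 0.0215 27.7833
628 213.5 8.0 [ 0.7298 -0.1448] [ 0.7222 -0.1428]
foot row 207 offset -0.0022
[-3.224e-01 -2.365e-01  2.000e-04]
```

View pics/t10.png

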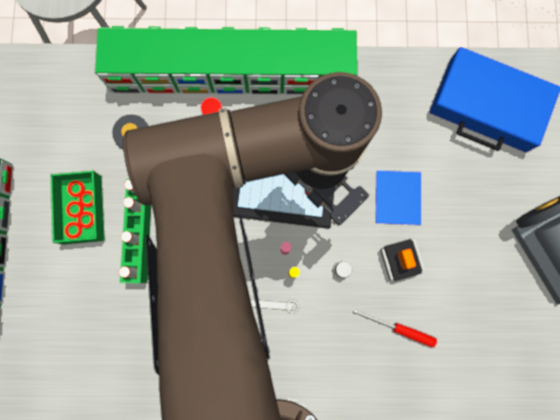

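>>> {"name": "carry_out", "arguments": {
  "plan": [
    [[-0.0292, -0.02145, 0], [0, 0, 0], 255],
    [[-0.0292, -0.02145, 0], [0, 0, 0], 255],
    [[-0.0292, -0.02145, 0], [0, 0, 0], 255],
    [[-0.0292, -0.02145, 0], [0, 0, 0], 255],
    [[-0.0292, -0.02145, 0], [0, 0, 0], 255],
    [[-0.0292, -0.02145, 0], [0, 0, 0], 255],
    [[-0.0292, -0.02145, 0], [0, 0, 0], 255],
    [[-0.0292, -0.02145, 0], [0, 0, 0], 255],
    [[-0.0292, -0.02145, 0], [0, 0, 0], 255],
    [[-0.0292, -0.02145, 0], [0, 0, 0], 255],
    [[-0.0292, -0.02145, 0], [0, 0, 0], 255],
    [[0, 0, 0], [0, 0, 0], 255]
  ]
}}

```text
time_s: 28.88
tcp_pos: [0.5135, 0.3322, 0.3843]
eef_rot: [179.9, 0.0, -44.7]
contact_force: [0.7, -0.0, 0.2]
gripper_width: 0.0218
```

>>> {"name": "carry_out", "arguments": {
  "plan": [
    [[0, 0, 0], [0, 0, 0], 255],
    [[0, 0, 0], [0, 0, 0], 255],
    [[0, 0, 0], [0, 0, 0], 255]
  ]
}}

```text
time_s: 29.13
tcp_pos: [0.5144, 0.3263, 0.3857]
eef_rot: [179.9, -0.0, -45.0]
contact_force: [0.8, -0.3, -1.2]
gripper_width: 0.0219
```

```bash
python3 - <<'E'
from h import *
s,im,cal=look();foot(im,cal,s)
print(go([.5145,.3272,.252]))
E
```

```text
[0.5144 0.3263 0.3857] [179.89  -0.   -44.98] 0.0219 29.1333
445 246.0 178.0 [0.5515 0.3301] [0.5526 0.3261]
460 210.5 143.5 [0.5922 0.3298] [0.5903 0.3258]
foot row 207 offset -0.002
[-0.0008 -0.0009  0.1341]
```

>>> {"name": "carry_out", "arguments": {
  "plan": [
    [[-0.0008, -0.0008, 0.01], [0, 0, 0], 255],
    [[0, 0, 0.025], [0, 0, 0], 255],
    [[0, 0, 0.025], [0, 0, 0], 255],
    [[0, 0, 0.022], [0, 0, 0], 255],
    [[0, 0, 0.02], [0, 0, 0], 255],
    [[0, 0, 0.016], [0, 0, 0], 255],
    [[0, 0, 0.01], [0, 0, 0], 255],
    [[0, 0, 0.006], [0, 0, 0], 255],
    [[0, 0, 0], [0, 0, 0], 255],
    [[0, 0, 0], [0, 0, 0], 255]
  ]
}}

```text
time_s: 30.02
tcp_pos: [0.5147, 0.3282, 0.2531]
eef_rot: [-180.0, -0.0, -45.0]
contact_force: [0.2, -0.1, 0.4]
gripper_width: 0.0217
```

>>> {"name": "carry_out", "arguments": {
  "plan": [
    [[0, 0, 0], [0, 0, 0], 110],
    [[0, 0, 0], [0, 0, 0], 110],
    [[0, 0, 0], [0, 0, 0], 110],
    [[0, 0, 0], [0, 0, 0], 110],
    [[0, 0, -0.01], [0, 0, 0], 110],
    [[0, 0, -0.024], [0, 0, 0], 110],
    [[0, 0, -0.04], [0, 0, 0], 110],
    [[0, 0, -0.04], [0, 0, 0], 110],
    [[0, 0, -0.02], [0, 0, 0], 110],
    [[0, 0, 0], [0, 0, 0], 110]
  ]
}}

```text
time_s: 30.85
tcp_pos: [0.5153, 0.3288, 0.3941]
eef_rot: [-179.4, -0.0, -44.9]
contact_force: [1.2, 1.8, -0.1]
gripper_width: 0.0497
```

>>> {"name": "carry_out", "arguments": {
  "plan": [
    [[0.029, 0.026, 0], [0, 0, 0], 110],
    [[0.029, 0.026, 0], [0, 0, 0], 110],
    [[0.029, 0.026, 0], [0, 0, 0], 110],
    [[0.029, 0.026, 0], [0, 0, 0], 110],
    [[0.029, 0.026, 0], [0, 0, 0], 110],
    [[0.029, 0.026, 0], [0, 0, 0], 110],
    [[0.029, 0.026, 0], [0, 0, 0], 110],
    [[0.029, 0.026, 0], [0, 0, 0], 110],
    [[0.029, 0.026, 0], [0, 0, 0], 110],
    [[0.029, 0.026, 0], [0, 0, 0], 110],
    [[0.029, 0.026, 0], [0, 0, 0], 110],
    [[0, 0, 0], [0, 0, 0], 110]
  ]
}}

```text
time_s: 31.85
tcp_pos: [0.5376, -0.1046, 0.3871]
eef_rot: [180.0, -0.0, -45.2]
contact_force: [0.0, 0.3, -0.1]
gripper_width: 0.0498
```

>>> {"name": "carry_out", "arguments": {
  "plan": [
    [[0, 0, 0], [0, 0, 7], 0],
    [[0, 0, 0], [0, 0, 7], 0],
    [[0, 0, 0], [0, 0, 7], 0],
    [[0, 0, 0], [0, 0, 7], 0],
    [[0, 0, 0], [0, 0, 7], 0],
    [[0, 0, 0], [0, 0, 7], 0],
    [[0, 0, 0], [0, 0, 7], 0],
    [[0, 0, 0], [0, 0, 7], 0],
    [[0, 0, 0], [0, 0, 7], 0],
    [[0, 0, 0], [0, 0, 7], 0],
    [[0, 0, 0], [0, 0, 7], 0],
    [[0, 0, 0], [0, 0, 7], 0]
  ]
}}

```text
time_s: 32.85
tcp_pos: [0.538, -0.0995, 0.3872]
eef_rot: [-180.0, 0.0, -129.3]
contact_force: [0.5, 0.3, -0.6]
gripper_width: 0.0878
```

>>> {"name": "carry_out", "arguments": {
  "plan": [
    [[0, 0, 0], [0, 0, 7], 0],
    [[0, 0, 0], [0, 0, 7], 0],
    [[0, 0, 0], [0, 0, 7], 0],
    [[0, 0, 0], [0, 0, 7], 0],
    [[0, 0, 0], [0, 0, 4], 0],
    [[0, 0, 0], [0, 0, 0], 0],
    [[0, 0, 0], [0, 0, 0], 0]
  ]
}}

```text
time_s: 33.43
tcp_pos: [0.538, -0.0995, 0.3871]
eef_rot: [-180.0, 0.0, -160.8]
contact_force: [0.4, 0.1, 1.1]
gripper_width: 0.0875
```

```bash
python3 - <<'E'
from h import *
s=r.get_state();print(s['tcp_pos'],s['eef_rot'],s['joints'].round(1))
t=r.capture('top');w=r.capture('wrist');cv2.imwrite('pics/j11.png',cv2.resize(np.hstack([t,w])[:,:,::-1],(800,300)))
cv2.imwrite('pics/t11.png',t[:,:,::-1]);cv2.imwrite('pics/w11.png',w[:,:,::-1])
E
```

```text
[ 0.53803695 -0.099501    0.38705866] [-1.79995443e+02  1.84261770e-02 -1.60793765e+02] [ 10.    9.3 -17.1   0.  -63.7 -80.8]
```

View pics/j11.png

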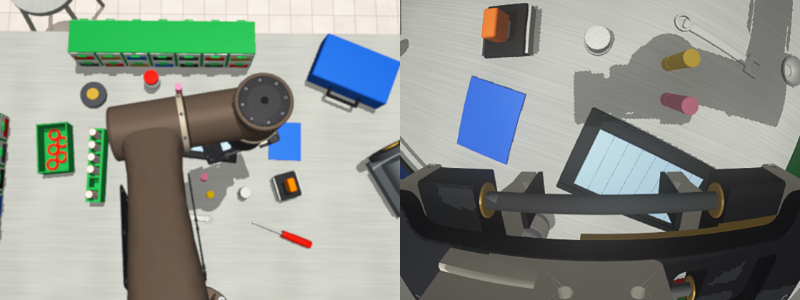

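```bash
cat >> h.py <<'E'
def roller(im,cal,fish,z=.091,v=235):
    hsv=cv2.cvtColor(im,cv2.COLOR_RGB2HSV).astype(int);H,S,V=hsv[...,0],hsv[...,1],hsv[...,2]
    for a,c in blobs((H>4)&(H<20)&(S>170)&(V>v),60,6000):
        b=cv2.boxPoints(cv2.minAreaRect(c));P=np.array([onz(cal,p,z,fish)[:2] for p in b])
        e=[P[1]-P[0],P[2]-P[1]];L=[np.linalg.norm(x) for x in e];d=e[int(np.argmax(L))]
        print('roller',int(a),b.mean(0).round(1),P.mean(0).round(4),'sizes',np.round(L,4),'ang',round(np.degrees(np.arctan2(d[1],d[0]))%180,1))
E
python3 - <<'E'
from h import *
t=cv2.imread('pics/t11.png')[:,:,::-1].copy();w=cv2.imread('pics/w11.png')[:,:,::-1].copy()
for v in (200,235,248): roller(t,pose('top'),False,v=v);roller(w,pose('wrist'),True,v=v)
E
```

```text
roller 146 [408.6 258.1] [ 0.4323 -0.2887] sizes [0.0205 0.0398] ang 16.8
roller 648 [124.5  31.5] [ 0.4336 -0.2867] sizes [0.0419 0.0198] ang 16.4
roller 117 [408.7 258.1] [ 0.4324 -0.2889] sizes [0.0177 0.0383] ang 15.0
roller 324 [123.8  31. ] [ 0.4333 -0.2875] sizes [0.0388 0.0168] ang 16.4
roller 89 [408.8 257.9] [ 0.4328 -0.2892] sizes [0.0148 0.035 ] ang 16.8
```

>>> {"name": "carry_out", "arguments": {
  "plan": [
    [[0, 0, 0], [0, 0, 2.7], 80],
    [[0.022, -0.02156, 0], [0, 0, 0], 80],
    [[0.022, -0.02156, 0], [0, 0, 0], 80],
    [[0.022, -0.02156, 0], [0, 0, 0], 80],
    [[0.022, -0.02156, 0], [0, 0, 0], 80],
    [[0.022, -0.02156, 0], [0, 0, 0], 80],
    [[0.022, -0.02156, 0], [0, 0, 0], 80],
    [[0.022, -0.02156, 0], [0, 0, 0], 80],
    [[0, 0, 0], [0, 0, 0], 80],
    [[0, 0, 0], [0, 0, 0], 80],
    [[0, 0, 0], [0, 0, 0], 80],
    [[0, 0, 0], [0, 0, 0], 80]
  ]
}}

```text
time_s: 34.53
tcp_pos: [0.4333, -0.2872, 0.3867]
eef_rot: [180.0, 0.0, -163.6]
contact_force: [-0.2, 0.7, -0.1]
gripper_width: 0.06
```

```bash
python3 - <<'E'
from h import *
s=r.get_state();print(s['tcp_pos'],s['eef_rot'],s['joints'].round(1))
w=r.capture('wrist');cw=pose('wrist');cv2.imwrite('pics/w12.png',w[:,:,::-1])
for v in (200,235):roller(w,cw,True,v=v)
print(go([.433,-.288,.2275]))
E
```

```text
[ 0.43327143 -0.28721432  0.38670104] [ 1.79998971e+02  1.04142001e-02 -1.63571000e+02] [-11.9   6.6 -20.2  -0.  -63.1 -61.7]
roller 410 [280.  208.5] [ 0.4403 -0.2865] sizes [0.0229 0.0192] ang 15.8
roller 324 [280. 209.] [ 0.4407 -0.2863] sizes [0.022  0.0174] ang 15.8
[ 0.0006 -0.0008  0.1592]
```

View pics/w12.png

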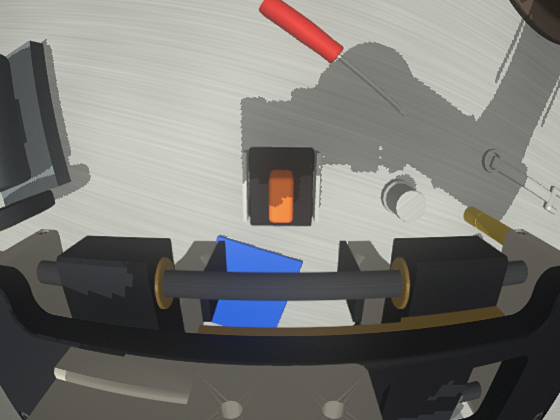

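>>> {"name": "carry_out", "arguments": {
  "plan": [
    [[0, 0, 0.015], [0, 0, 0], 80],
    [[0, 0, 0.03], [0, 0, 0], 80],
    [[0, 0, 0.03], [0, 0, 0], 80],
    [[0, 0, 0.03], [0, 0, 0], 80],
    [[0, 0, 0.025], [0, 0, 0], 80],
    [[0, 0, 0.016], [0, 0, 0], 80],
    [[0, 0, 0.009], [0, 0, 0], 80],
    [[0, 0, 0.003], [0, 0, 0], 80],
    [[0, 0, 0], [0, 0, 0], 80],
    [[0, 0, 0], [0, 0, 0], 80]
  ],
  "grip_force": 45
}}

```text
time_s: 35.42
tcp_pos: [0.4336, -0.2876, 0.2296]
eef_rot: [-180.0, 0.1, -163.6]
contact_force: [-0.8, 0.4, -0.2]
gripper_width: 0.0597
```

>>> {"name": "carry_out", "arguments": {
  "plan": [
    [[0, 0, 0], [0, 0, 0], 255],
    [[0, 0, 0], [0, 0, 0], 255],
    [[0, 0, 0], [0, 0, 0], 255],
    [[0, 0, 0], [0, 0, 0], 255],
    [[0, 0, 0], [0, 0, 0], 255],
    [[0, 0, 0], [0, 0, 0], 255],
    [[0, 0, 0], [0, 0, 0], 255],
    [[0, 0, 0], [0, 0, 0], 255]
  ]
}}

```text
time_s: 36.08
tcp_pos: [0.4331, -0.2878, 0.2288]
eef_rot: [-180.0, 0.0, -163.6]
contact_force: [0.7, -0.4, 1.5]
gripper_width: 0.022
```

>>> {"name": "carry_out", "arguments": {
  "plan": [
    [[0, 0, -0.01], [0, 0, 0], 255],
    [[0, 0, -0.02], [0, 0, 0], 255],
    [[0, 0, -0.03], [0, 0, 0], 255],
    [[0, 0, -0.03], [0, 0, 0], 255],
    [[0, 0, -0.02], [0, 0, 0], 255],
    [[0, 0, -0.01], [0, 0, 0], 255],
    [[0, 0, 0], [0, 0, 0], 255],
    [[0, 0, 0], [0, 0, 0], 255],
    [[0, 0, 0], [0, 0, 0], 255]
  ]
}}

```text
time_s: 36.83
tcp_pos: [0.4321, -0.2874, 0.3469]
eef_rot: [179.9, -0.1, -163.7]
contact_force: [-0.1, 1.1, -5.2]
gripper_width: 0.0219
```

```bash
python3 - <<'E'
from h import *
s=r.get_state();print(s['tcp_pos'],s['eef_rot'],s['gripper_width'],s['contact_force'])
w=r.capture('wrist');cv2.imwrite('pics/w13.png',w[:,:,::-1])
E
```

```text
[ 0.43214238 -0.28737403  0.34686676] [ 1.79877030e+02 -1.31684439e-01 -1.63668862e+02] 0.021934422028952235 [-0.12472365  1.09736867 -5.23418676]
```

View pics/w13.png

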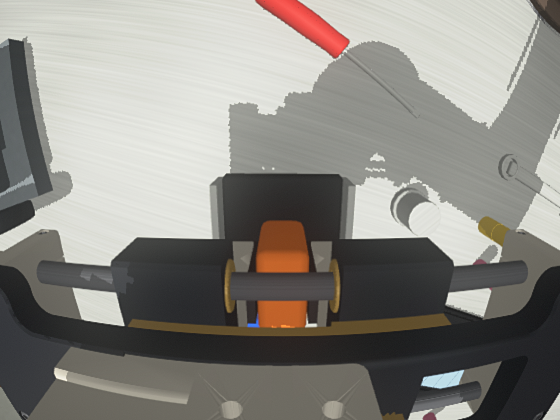

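>>> {"name": "carry_out", "arguments": {
  "plan": [
    [[0, 0, 0], [0, 0, -6.7], 255],
    [[0, 0, 0], [0, 0, -6.7], 255],
    [[0, 0, 0], [0, 0, -6.7], 255],
    [[0, 0, 0], [0, 0, -6.7], 255],
    [[0, 0, 0], [0, 0, -6.7], 255],
    [[0, 0, 0], [0, 0, -6.7], 255],
    [[0, 0, 0], [0, 0, -6.7], 255],
    [[0, 0, 0], [0, 0, -6.7], 255],
    [[0, 0, 0], [0, 0, -6.7], 255],
    [[0, 0, 0], [0, 0, -6.7], 255],
    [[0, 0, 0], [0, 0, 0], 255],
    [[0, 0, 0], [0, 0, 0], 255]
  ]
}}

```text
time_s: 37.88
tcp_pos: [0.4327, -0.2876, 0.3474]
eef_rot: [179.9, 0.0, -96.9]
contact_force: [0.1, -0.3, -4.5]
gripper_width: 0.0215
```

>>> {"name": "carry_out", "arguments": {
  "plan": [
    [[-0.0145, -0.0081, 0], [0, 0, 0], 255],
    [[-0.029, -0.0162, 0], [0, 0, 0], 255],
    [[-0.029, -0.0162, 0], [0, 0, 0], 255],
    [[-0.029, -0.0162, 0], [0, 0, 0], 255],
    [[-0.029, -0.0162, 0], [0, 0, 0], 255],
    [[-0.029, -0.0162, 0], [0, 0, 0], 255],
    [[-0.029, -0.0162, 0], [0, 0, 0], 255],
    [[-0.029, -0.0162, 0], [0, 0, 0], 255],
    [[-0.0145, -0.0081, 0], [0, 0, 0], 255],
    [[0, 0, 0], [0, 0, 0], 255],
    [[0, 0, 0], [0, 0, 0], 255],
    [[0, 0, 0], [0, 0, 0], 255]
  ]
}}

```text
time_s: 38.88
tcp_pos: [0.588, -0.0725, 0.3479]
eef_rot: [179.9, -0.0, -96.8]
contact_force: [0.1, -0.4, -5.0]
gripper_width: 0.022
```

```bash
python3 - <<'E'
from h import *
s=r.get_state();print(s['tcp_pos'],s['eef_rot'],s['gripper_width'],s['contact_force'],s['joints'].round(1))
print(go([.5878,-.0723,.255]))
E
```

```text
[ 0.58804715 -0.07248703  0.34788868] [ 1.79902546e+02 -2.52125569e-02 -9.67590714e+01] 0.021985907891831528 [ 0.07485146 -0.43611813 -4.97647204] [ 11.9  15.3 -14.6  -0.  -60.2 -18.6]
[-0.0002  0.0001  0.0929]
```

Lower to just above contact, then feel down.

>>> {"name": "carry_out", "arguments": {
  "plan": [
    [[0, 0, 0.01], [0, 0, 0], 255],
    [[0, 0, 0.02], [0, 0, 0], 255],
    [[0, 0, 0.025], [0, 0, 0], 255],
    [[0, 0, 0.02], [0, 0, 0], 255],
    [[0, 0, 0.013], [0, 0, 0], 255],
    [[0, 0, 0.006], [0, 0, 0], 255],
    [[0, 0, 0.001], [0, 0, 0], 255],
    [[0, 0, 0], [0, 0, 0], 255],
    [[0, 0, 0], [0, 0, 0], 255]
  ]
}}

```text
time_s: 39.63
tcp_pos: [0.5888, -0.0725, 0.2546]
eef_rot: [-179.9, 0.0, -96.7]
contact_force: [0.3, 0.5, -3.9]
gripper_width: 0.0218
```

>>> {"name": "carry_out", "arguments": {
  "plan": [
    [[0, 0, 0.002], [0, 0, 0], 255],
    [[0, 0, 0.002], [0, 0, 0], 255],
    [[0, 0, 0.001], [0, 0, 0], 255],
    [[0, 0, 0.001], [0, 0, 0], 255],
    [[0, 0, 0], [0, 0, 0], 255],
    [[0, 0, 0], [0, 0, 0], 255]
  ]
}}

```text
time_s: 40.13
tcp_pos: [0.5886, -0.0722, 0.2478]
eef_rot: [-180.0, 0.0, -96.6]
contact_force: [0.8, 0.4, -3.1]
gripper_width: 0.0219
```

>>> {"name": "carry_out", "arguments": {
  "plan": [
    [[0, 0, 0.001], [0, 0, 0], 255],
    [[0, 0, 0.001], [0, 0, 0], 255],
    [[0, 0, 0], [0, 0, 0], 255],
    [[0, 0, 0], [0, 0, 0], 255]
  ]
}}

```text
time_s: 40.47
tcp_pos: [0.5885, -0.0722, 0.246]
eef_rot: [-180.0, 0.0, -96.6]
contact_force: [-2.1, 1.8, 2.4]
gripper_width: 0.0221
```

>>> {"name": "carry_out", "arguments": {
  "plan": [
    [[0, 0, 0.0007], [0, 0, 0], 255],
    [[0, 0, 0.0007], [0, 0, 0], 255],
    [[0, 0, 0], [0, 0, 0], 255],
    [[0, 0, 0], [0, 0, 0], 255]
  ]
}}

```text
time_s: 40.8
tcp_pos: [0.5886, -0.0723, 0.2448]
eef_rot: [-180.0, -0.0, -96.6]
contact_force: [-4.1, 1.5, 6.9]
gripper_width: 0.0219
```

>>> {"name": "carry_out", "arguments": {
  "plan": [
    [[0, 0, 0.0006], [0, 0, 0], 255],
    [[0, 0, 0.0004], [0, 0, 0], 255],
    [[0, 0, 0], [0, 0, 0], 255],
    [[0, 0, 0], [0, 0, 0], 255]
  ]
}}

```text
time_s: 41.13
tcp_pos: [0.5885, -0.0723, 0.2447]
eef_rot: [-179.9, -0.0, -96.6]
contact_force: [-5.9, 1.9, 14.8]
gripper_width: 0.0218
```

>>> {"name": "carry_out", "arguments": {
  "plan": [
    [[0, 0, 0.0003], [0, 0, 0], 255],
    [[0, 0, 0.0003], [0, 0, 0], 255],
    [[0, 0, 0], [0, 0, 0], 255],
    [[0, 0, 0], [0, 0, 0], 255]
  ]
}}

```text
time_s: 41.47
tcp_pos: [0.5885, -0.0723, 0.2446]
eef_rot: [-179.9, -0.0, -96.6]
contact_force: [-7.9, 2.4, 18.3]
gripper_width: 0.0218
```

>>> {"name": "carry_out", "arguments": {
  "plan": [
    [[-0.002, 0, 0], [0, 0, 0], 255],
    [[-0.002, 0, 0], [0, 0, 0], 255],
    [[-0.002, 0, 0], [0, 0, 0], 255],
    [[-0.002, 0, 0], [0, 0, 0], 255],
    [[-0.002, 0, 0], [0, 0, 0], 255],
    [[0, 0, 0], [0, 0, 0], 255]
  ]
}}

```text
time_s: 41.97
tcp_pos: [0.5897, -0.0631, 0.2447]
eef_rot: [-180.0, -0.1, -96.6]
contact_force: [-7.5, -3.8, 18.0]
gripper_width: 0.0215
```

>>> {"name": "carry_out", "arguments": {
  "plan": [
    [[-0.002, 0, 0], [0, 0, 0], 255],
    [[-0.002, 0, 0], [0, 0, 0], 255],
    [[-0.002, 0, 0], [0, 0, 0], 255],
    [[-0.002, 0, 0], [0, 0, 0], 255],
    [[-0.002, 0, 0], [0, 0, 0], 255],
    [[0, 0, 0], [0, 0, 0], 255]
  ]
}}

```text
time_s: 42.47
tcp_pos: [0.5909, -0.0526, 0.2447]
eef_rot: [-179.9, -0.0, -96.6]
contact_force: [-7.1, -0.2, 18.5]
gripper_width: 0.0218
```

Steady at about 23 N in all. Continue.

>>> {"name": "carry_out", "arguments": {
  "plan": [
    [[-0.003, 0, 0], [0, 0, 0], 255],
    [[-0.003, 0, 0], [0, 0, 0], 255],
    [[-0.003, 0, 0], [0, 0, 0], 255],
    [[-0.003, 0, 0], [0, 0, 0], 255],
    [[-0.003, 0, 0], [0, 0, 0], 255],
    [[-0.003, 0, 0], [0, 0, 0], 255],
    [[-0.003, 0, 0], [0, 0, 0], 255],
    [[-0.003, 0, 0], [0, 0, 0], 255],
    [[-0.003, 0, 0], [0, 0, 0], 255],
    [[-0.003, 0, 0], [0, 0, 0], 255],
    [[0, 0, 0], [0, 0, 0], 255]
  ]
}}

```text
time_s: 43.38
tcp_pos: [0.5945, -0.0225, 0.2447]
eef_rot: [-179.9, -0.0, -96.6]
contact_force: [-5.9, 1.0, 18.3]
gripper_width: 0.0217
```

>>> {"name": "carry_out", "arguments": {
  "plan": [
    [[-0.003, 0, 0], [0, 0, 0], 255],
    [[-0.003, 0, 0], [0, 0, 0], 255],
    [[-0.003, 0, 0], [0, 0, 0], 255],
    [[-0.003, 0, 0], [0, 0, 0], 255],
    [[-0.003, 0, 0], [0, 0, 0], 255],
    [[-0.003, 0, 0], [0, 0, 0], 255],
    [[-0.003, 0, 0], [0, 0, 0], 255],
    [[-0.003, 0, 0], [0, 0, 0], 255],
    [[-0.003, 0, 0], [0, 0, 0], 255],
    [[-0.003, 0, 0], [0, 0, 0], 255],
    [[0, 0, 0], [0, 0, 0], 255]
  ]
}}

```text
time_s: 44.3
tcp_pos: [0.5981, 0.0072, 0.2447]
eef_rot: [-179.9, -0.0, -96.6]
contact_force: [-7.1, -0.3, 17.2]
gripper_width: 0.0217
```

>>> {"name": "carry_out", "arguments": {
  "plan": [
    [[-0.003, 0, 0], [0, 0, 0], 255],
    [[-0.003, 0, 0], [0, 0, 0], 255],
    [[-0.003, 0, 0], [0, 0, 0], 255],
    [[-0.003, 0, 0], [0, 0, 0], 255],
    [[-0.003, 0, 0], [0, 0, 0], 255],
    [[-0.003, 0, 0], [0, 0, 0], 255],
    [[-0.003, 0, 0], [0, 0, 0], 255],
    [[-0.003, 0, 0], [0, 0, 0], 255],
    [[-0.003, 0, 0], [0, 0, 0], 255],
    [[-0.003, 0, 0], [0, 0, 0], 255],
    [[0, 0, 0], [0, 0, 0], 255]
  ]
}}

```text
time_s: 45.22
tcp_pos: [0.6016, 0.037, 0.2447]
eef_rot: [-179.9, -0.0, -96.6]
contact_force: [-6.6, -0.8, 17.1]
gripper_width: 0.0218
```

>>> {"name": "carry_out", "arguments": {
  "plan": [
    [[-0.003, 0, 0], [0, 0, 0], 255],
    [[-0.003, 0, 0], [0, 0, 0], 255],
    [[-0.003, 0, 0], [0, 0, 0], 255],
    [[-0.003, 0, 0], [0, 0, 0], 255],
    [[-0.003, 0, 0], [0, 0, 0], 255],
    [[-0.002, 0, 0], [0, 0, 0], 255],
    [[0, 0, 0], [0, 0, 0], 255],
    [[0, 0, 0], [0, 0, 0], 255],
    [[0, 0, 0], [0, 0, 0], 255]
  ]
}}

```text
time_s: 45.97
tcp_pos: [0.6036, 0.0541, 0.2447]
eef_rot: [-179.9, 0.0, -96.6]
contact_force: [-5.9, 1.3, 16.9]
gripper_width: 0.0221
```

>>> {"name": "carry_out", "arguments": {
  "plan": [
    [[0, 0, -0.002], [0, 0, 0], 255],
    [[0, 0, -0.003], [0, 0, 0], 255],
    [[0, 0, -0.006], [0, 0, 0], 255],
    [[0, 0, -0.012], [0, 0, 0], 255],
    [[0, 0, -0.02], [0, 0, 0], 255],
    [[0, 0, -0.025], [0, 0, 0], 255],
    [[0, 0, -0.025], [0, 0, 0], 255],
    [[0, 0, -0.015], [0, 0, 0], 255],
    [[0, 0, -0.005], [0, 0, 0], 255],
    [[0, 0, 0], [0, 0, 0], 255],
    [[0, 0, 0], [0, 0, 0], 255]
  ]
}}

```text
time_s: 46.88
tcp_pos: [0.6027, 0.0538, 0.3545]
eef_rot: [179.9, -0.0, -96.7]
contact_force: [-0.8, -0.4, -5.6]
gripper_width: 0.0217
```

```bash
python3 - <<'E'
from h import *
s=r.get_state();print(s['tcp_pos'],s['eef_rot'],s['gripper_width'],s['contact_force'])
t=r.capture('top');w=r.capture('wrist');sc=r.capture('scene')
for n,i in (('t14',t),('w14',w),('s14',sc)): cv2.imwrite(f'pics/{n}.png',i[:,:,::-1])
hsv=cv2.cvtColor(t,cv2.COLOR_RGB2HSV).astype(int);H,S,V=hsv[...,0],hsv[...,1],hsv[...,2];cal=pose('top')
for a,c in blobs((H>105)&(H<125)&(S>150),500,4000): b=cv2.boxPoints(cv2.minAreaRect(c));print('mat',int(a),onz(cal,b.mean(0),.004)[:2],[onz(cal,q,.004)[:2].round(4).tolist() for q in b])
cv2.imwrite('pics/v14.png',cv2.resize(np.vstack([sc[:,:,::-1][100:310,120:400]]),(800,600),interpolation=2))
E
```

```text
[0.6027288  0.05378217 0.35448297] [ 1.79913781e+02 -6.58134044e-03 -9.66691227e+01] 0.021669499050336806 [-0.79129238 -0.35195396 -5.60515046]
mat 2189 [ 0.58378002 -0.29099664] [[0.6475, -0.2393], [0.6483, -0.3465], [0.5209, -0.3419], [0.5203, -0.2364]]
```

View pics/v14.png

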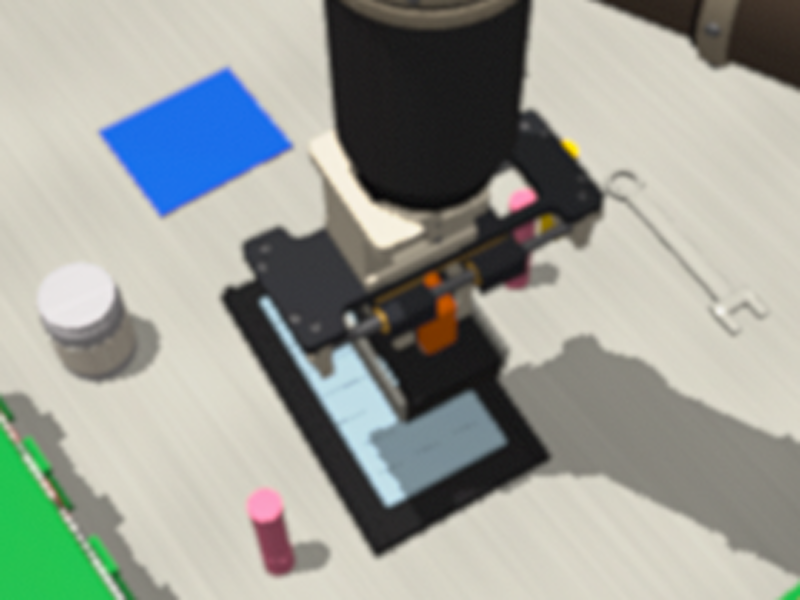

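>>> {"name": "carry_out", "arguments": {
  "plan": [
    [[0.0157, -0.001, 0], [0, 0, 0], 255],
    [[0.0314, -0.0019, 0], [0, 0, 0], 255],
    [[0.0314, -0.0019, 0], [0, 0, 0], 255],
    [[0.0314, -0.0019, 0], [0, 0, 0], 255],
    [[0.0314, -0.0019, 0], [0, 0, 0], 255],
    [[0.0314, -0.0019, 0], [0, 0, 0], 255],
    [[0.0314, -0.0019, 0], [0, 0, 0], 255],
    [[0.0314, -0.0019, 0], [0, 0, 0], 255],
    [[0.0314, -0.0019, 0], [0, 0, 0], 255],
    [[0.0314, -0.0019, 0], [0, 0, 0], 255],
    [[0.0314, -0.0019, 0], [0, 0, 0], 255],
    [[0.0154, -0.0009, 0], [0, 0, 0], 255]
  ]
}}

```text
time_s: 48.03
tcp_pos: [0.5832, -0.2947, 0.3543]
eef_rot: [179.9, -0.0, -96.7]
contact_force: [0.9, 0.6, -5.4]
gripper_width: 0.0217
```

>>> {"name": "carry_out", "arguments": {
  "plan": [
    [[0, 0, 0], [0, 0, 0], 255],
    [[0, 0, 0], [0, 0, 0], 255],
    [[0, 0, 0], [0, 0, 0], 255],
    [[0, 0, 0.015], [0, 0, 0], 255],
    [[0, 0, 0.025], [0, 0, 0], 255],
    [[0, 0, 0.025], [0, 0, 0], 255],
    [[0, 0, 0.025], [0, 0, 0], 255],
    [[0, 0, 0.015], [0, 0, 0], 255],
    [[0, 0, 0.01], [0, 0, 0], 255],
    [[0, 0, 0.003], [0, 0, 0], 255],
    [[0, 0, 0], [0, 0, 0], 255],
    [[0, 0, 0], [0, 0, 0], 255]
  ]
}}

```text
time_s: 49.03
tcp_pos: [0.5847, -0.2911, 0.2387]
eef_rot: [-179.9, -0.0, -96.6]
contact_force: [1.0, 0.3, -4.7]
gripper_width: 0.0215
```

Contact is expected at TCP z of about 0.2328; the tool is 6 mm above that.

>>> {"name": "carry_out", "arguments": {
  "plan": [
    [[0, 0, 0.002], [0, 0, 0], 255],
    [[0, 0, 0.002], [0, 0, 0], 255],
    [[0, 0, 0.001], [0, 0, 0], 255],
    [[0, 0, 0], [0, 0, 0], 255],
    [[0, 0, 0], [0, 0, 0], 255],
    [[0, 0, 0], [0, 0, 0], 255]
  ]
}}

```text
time_s: 49.53
tcp_pos: [0.5841, -0.2914, 0.2329]
eef_rot: [-180.0, -0.0, -96.6]
contact_force: [0.3, -0.6, -4.5]
gripper_width: 0.0216
```

>>> {"name": "carry_out", "arguments": {
  "plan": [
    [[0, 0, 0.0007], [0, 0, 0], 255],
    [[0, 0, 0.0006], [0, 0, 0], 255],
    [[0, 0, 0], [0, 0, 0], 255],
    [[0, 0, 0], [0, 0, 0], 255]
  ]
}}

```text
time_s: 49.87
tcp_pos: [0.584, -0.2915, 0.2328]
eef_rot: [-180.0, -0.0, -96.6]
contact_force: [-2.5, 1.2, 6.0]
gripper_width: 0.0221
```

Standing on the mat. Ease the push to near zero, release, and lift off.

>>> {"name": "carry_out", "arguments": {
  "plan": [
    [[0, 0, -0.0009], [0, 0, 0], 255],
    [[0, 0, 0], [0, 0, 0], 255],
    [[0, 0, 0], [0, 0, 0], 90],
    [[0, 0, 0], [0, 0, 0], 90],
    [[0, 0, 0], [0, 0, 0], 90],
    [[0, 0, 0], [0, 0, 0], 90],
    [[0, 0, 0], [0, 0, 0], 90],
    [[0, 0, 0], [0, 0, 0], 90]
  ]
}}

```text
time_s: 50.53
tcp_pos: [0.5841, -0.2913, 0.2323]
eef_rot: [-180.0, -0.0, -96.6]
contact_force: [-0.0, 0.7, 0.6]
gripper_width: 0.0541
```

>>> {"name": "carry_out", "arguments": {
  "plan": [
    [[0, 0, -0.01], [0, 0, 0], 90],
    [[0, 0, -0.02], [0, 0, 0], 90],
    [[0, 0, -0.035], [0, 0, 0], 90],
    [[0, 0, -0.04], [0, 0, 0], 90],
    [[0, 0, -0.04], [0, 0, 0], 90],
    [[0, 0, -0.02], [0, 0, 0], 90],
    [[-0.02, 0.02, 0], [0, 0, 0], 90],
    [[-0.02, 0.02, 0], [0, 0, 0], 90],
    [[-0.02, 0.02, 0], [0, 0, 0], 90],
    [[-0.02, 0.02, 0], [0, 0, 0], 90],
    [[0, 0, 0], [0, 0, 0], 90],
    [[0, 0, 0], [0, 0, 0], 90]
  ]
}}

```text
time_s: 51.53
tcp_pos: [0.513, -0.2018, 0.3989]
eef_rot: [-179.9, 0.0, -96.5]
contact_force: [0.6, -0.2, 1.3]
gripper_width: 0.0569
```

```bash
python3 - <<'E'
from h import *
s=r.get_state();print(s['tcp_pos'],s['eef_rot'],s['gripper_width'],s['contact_force'],s['time_s'])
t=r.capture('top');w=r.capture('wrist');sc=r.capture('scene')
roller(t,pose('top'),False,.095,200);roller(w,pose('wrist'),True,.095,200)
v=np.hstack([cv2.resize(t,(400,300)),cv2.resize(w,(400,300))]);v2=np.hstack([cv2.resize(sc,(400,300)),cv2.resize(sc[130:310,180:420],(400,300))])
cv2.imwrite('pics/f.png',np.vstack([v,v2])[:,:,::-1])
E
```

```text
[ 0.51303469 -0.201765    0.39891075] [-1.79873358e+02  3.22964948e-03 -9.65381266e+01] 0.05688862994337557 [ 0.61262692 -0.24118626  1.30297695] 51.5333
roller 858 [192. 111.] [ 0.5834 -0.2916] sizes [0.0184 0.039 ] ang 82.2
```

View pics/f.png

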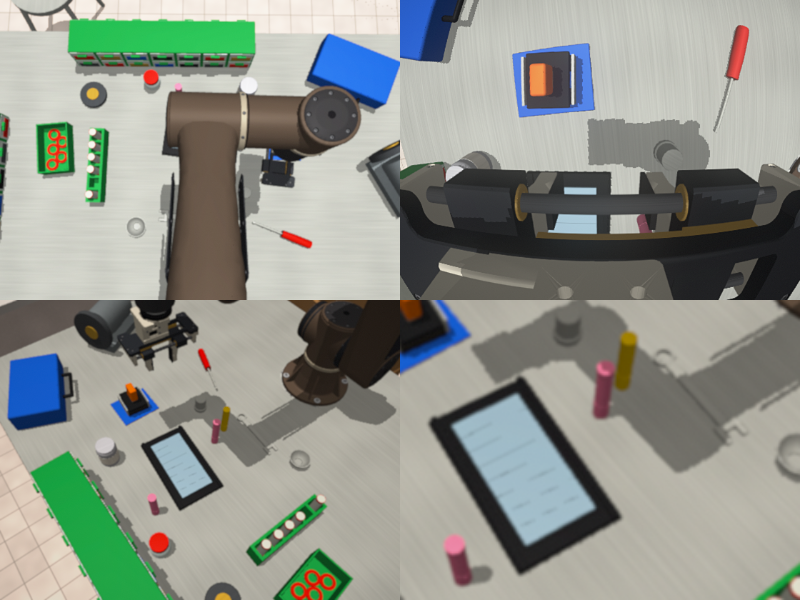

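```bash
python3 -c "
from plant import r
print(r.close_job())"
```

```text
the job is handed in; nothing more can be done
None
```

I handed the job in at about 52 s of the 210 s allowed; no verdict was reported.

- **Pens:** I found five primer pens (three on the mirror, two on the bench) and stood each in its own pocket. The last pictures show all five in the holder, and I saw no sixth pen.
- **Rolling:** I pressed the roller down at one end of the mirror and rolled it about 127 mm along the panel. The measured load was about 23 N, against the 60 N limit. The gripper's height stayed at 0.2447 m the whole way, the height expected with all eight strips home. The wheels reached about 12 mm or less from each end of the mirror. I judged the strips by this height and the pictures, because the strip and wheel readings themselves are not available.
- **Parking:** The roller stands upright on the mat at (0.583, -0.292), about 1 mm from the measured centre. The gripper is open and clear of everything.
- **Other items:** The jar, tin, foot, basket and the pink and yellow look-alikes look undisturbed. I checked these by eye only.
- **Disagreement:** My first holder position, from the overhead camera, was about 3 mm off the close-up wrist view. I corrected it before placing the first pen.

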